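Fetch the ramekin from behind the jars

TASK

I need the little ramekin that is boxed in behind the canister, the tin and the pepper mill on the wooden rack. First move all three, one by one, over to the empty chopping board; then set the ramekin on the middle of the kitchen scale's platform; only then put the canister, tin and mill back on the rack, each on the very cork spot it came from. Keep everything upright, set things down rather than dropping them, and leave the egg in its cup where it stands.

Things in the scene. Friction and masses are not known exactly. Their poses are not given: they have to be found in the camera images.
- canister: Round white ceramic storage jar with a pale wooden lid of the same diameter, 56 mm diameter, 125 mm high, straight sides. Starts on one of the rack's three cork spots (which one varies). Origin: centre of its underside, z up.
- tin: Square metal tea tin, 54 x 54 mm, 130 mm high, straight sides. Starts on one of the rack's cork spots (which one varies), turned up to 0.2 rad relative to the rack. Origin: centre of its underside; x and y along its sides, z up.
- mill: Dark wooden pepper mill, 140 mm high, foot 54 mm diameter, waist 34 mm, head a straight cylinder of 46 mm diameter from 92 to 130 mm above its foot (grip it there), with a small steel knob on top. Starts on one of the rack's cork spots (which one varies). Origin: centre of its underside, z up.
- ramekin: Small open white ceramic pot, 56 mm diameter at the rim, slightly narrower at the foot, 45 mm high, wall 4 mm. Starts on the rack between the two rear cork spots and behind the front one, with only about 10 mm of gap to its neighbours, so the taller things leave no room for a gripper. Origin: centre of its underside, z up.
- rack: Fixed wooden rack board 190 (x) x 230 (y) mm, top 12 mm above its origin; low rim on its +x edge (10 mm wide, 30 mm above the table). Origin: centre of its underside; -x side faces the robot, z up. Three flush cork spots, 68 mm diameter, at (x, y) = (22, 67), (22, -67), (-46, 0) mm; at the start canister, tin and mill stand centred on them. Place and yaw vary.
- board: Fixed pale chopping board 280 mm (x) x 110 mm (y), 14 mm thick, empty at the start: the side area for the canister, tin and mill. Origin: centre of its underside, on the table, z up. Place and yaw vary.
- scale: Fixed kitchen scale: flat white body with a round steel platform of 130 mm diameter whose top is 45 mm above the origin and does not sink; the display strip is on its -x side (body reaches 115 mm to -x, 75 mm to +x, 75 mm to both sides). Origin: on the table under the middle of the platform, z up. Place and yaw vary.
- eggcup: Bystander to be left alone: blue egg cup with a brown egg, 44 mm diameter, 66 mm high, on the rack's front (-x), +y corner, at (x, y) = (-68, 88) mm in the rack's frame. Origin: centre of its underside.
Things that resemble listed ones, but are neither listed nor needed, are in the scene too. Leave any orange look-alike of the canister alone. Several things look just like the scale: the one meant starts farthest to the robot's right.

How it is judged (in metres and radians):
On the way, in this order (a step that is already met when the one before it is completed fails the run):
1. canister, tin and mill all stand released on the chopping board, the ramekin still untouched in its place (within 20 mm) (x of canister in the frame of board between -0.125 and 0.125 m and y of canister in the frame of board between -0.045 and 0.045 m and z of canister in the frame of board between 0.01 and 0.02 m and linear speed of each of canister, tin, mill below 0.03 m/s and angle between each of canister, tin, mill's own z axis and vertical below 0.1 rad and contact force between the fingers and canister below 0.3 N and x of tin in the frame of board between -0.125 and 0.125 m and y of tin in the frame of board between -0.045 and 0.045 m and z of tin in the frame of board between 0.01 and 0.02 m and contact force between the fingers and tin below 0.3 N and x of mill in the frame of board between -0.125 and 0.125 m and y of mill in the frame of board between -0.045 and 0.045 m and z of mill in the frame of board between 0.01 and 0.02 m and contact force between the fingers and mill below 0.3 N and distance of ramekin from where it was at the start of the episode below 0.02 m), for 0.2 s.
2. the ramekin stands released on the middle of the scale's platform while the other three still stand on the board (horizontal distance between ramekin and scale below 0.015 m and z of ramekin in the frame of scale between 0.04 and 0.05 m and linear speed of each of ramekin, canister, tin, mill below 0.03 m/s and angle between each of ramekin, canister, tin, mill's own z axis and vertical below 0.1 rad and contact force between the fingers and ramekin below 0.3 N and x of canister in the frame of board between -0.125 and 0.125 m and y of canister in the frame of board between -0.045 and 0.045 m and z of canister in the frame of board between 0.01 and 0.02 m and x of tin in the frame of board between -0.125 and 0.125 m and y of tin in the frame of board between -0.045 and 0.045 m and z of tin in the frame of board between 0.01 and 0.02 m and x of mill in the frame of board between -0.125 and 0.125 m and y of mill in the frame of board between -0.045 and 0.045 m and z of mill in the frame of board between 0.01 and 0.02 m), for 0.2 s.
At the end, for the whole second after the job is handed in: The ramekin stands upright on the scale within 15 mm of the platform's middle; canister, tin and mill each stand upright on the rack within 15 mm of where they stood at the start; the egg cup is within 15 mm of its start; all are released and at rest (horizontal distance between ramekin and scale below 0.015 m and z of ramekin in the frame of scale between 0.04 and 0.05 m and linear speed of each of ramekin, canister, tin, mill, eggcup below 0.03 m/s and angle between each of ramekin, canister, tin, mill, eggcup's own z axis and vertical below 0.1 rad and distance of each of canister, tin, mill, eggcup from where it was at the start of the episode below 0.015 m and contact force between the fingers and canister below 0.3 N and contact force between the fingers and tin below 0.3 N and contact force between the fingers and mill below 0.3 N and contact force between the fingers and ramekin below 0.3 N); the robot touches nothing.
It fails at once if canister, tin, mill, ramekin or egg cup tipped by more than about 30 degrees (angle between any of canister, tin, mill, ramekin, eggcup's own z axis and vertical above 0.52 rad).
It fails at once if one of them dropped or knocked: moving faster than 0.6 m/s (a fall of some 18 mm) while not held ((linear speed of canister above 0.6 m/s and contact force between the fingers and canister below 0.1 N) or (linear speed of tin above 0.6 m/s and contact force between the fingers and tin below 0.1 N) or (linear speed of mill above 0.6 m/s and contact force between the fingers and mill below 0.1 N) or (linear speed of ramekin above 0.6 m/s and contact force between the fingers and ramekin below 0.1 N)).
It fails at once if the egg cup pushed more than 15 mm from its place (distance of eggcup from where it was at the start of the episode above 0.015 m).
It also fails if it takes over 147 s, if anything falls off the work surface, if the arm or the gripper's body presses on something with over 40 N, if the wrist force passes 120 N, or if a joint passes its speed limit or range.

ROBOT

A 6-joint arm with a two-finger parallel gripper is mounted at the origin on the work surface. World frame = base frame: x ahead of the robot, y to its left, z up, the work surface at z = 0. Lengths are in mm, angles in rad, forces in N, time in s.
With the tool pointing down it reaches from about 275 to 850 mm from the base axis. Payload 5.2 kg.
Tool frame: the origin (TCP) lies between the finger pads; the fingertips stand 14 mm ahead of it and the grasp point (between the pads) lies 5 mm behind it; x points along the fingers, y is the direction in which the jaws open and shut, and the axes are right-handed (so a half turn about x gives the same grasp; the last joint's range is limited). The gripper opens to 85 mm and grips with 20 to 120 N. Pads are 22 mm wide; open, the fingers measure 114 mm over their backs; the gripper's body (76 mm by 85 mm) begins 54 mm behind the grasp point. The pads swing forward as they close: fully open they stand 13 mm farther back than shut.
Start: joints at [-0.203, 0.259, 1.535, -0, 1.348, -0.203], TCP at [550.005, 0.023, 245.31] pointing down, gripper open.
Joint ranges: [-3.14, 3.14], [-0.91, 2.08], [0.19, 2.58], [-1.22, 4.36], [0.22, 2.71], [-3.12, 3.12]. Speed limits (rad/s): [2.57, 2.57, 3.14, 3.14, 3.14, 3.14].

INTERFACE

Orientations are given as a unit quaternion [x, y, z, w].
In Python, from workcell import ctrl gives the robot as it stands. The module is installed in compiled form; this text tells all that it offers.
- The arm moves only by the tool carry_out, never from a script. Its argument "series" is a list of rows, each an object of numbers: "jaw": the opening, from -1 (shut) to 1 (fully open); "x", "y", "z": the shift along the tool's x, y, z in cm; "ax", "ay", "az": the turn, a rotation vector about the tool's x, y, z in rad. A call has 1 to 12 rows; each row shifts and turns the pose as measured when the row begins, along the tool's axes as they then stand; what a row does not reach is not made up. A row lasts 1/8 s, in which the tool goes at most 62.5 mm and 10.7 degrees, less where a joint would pass 70% of its speed; a pose out of reach is approached as far as the arm can. A call is refused whole if a number of a shift passes 6.25 or a number of a turn 0.188, either way. A call with a gripper value outside its range is refused whole. The fingers move at their own pace and stop on an object; "squeeze" is the grip in N (left out, the last holds). Time passes only in rows, so rows that do not move let the fingers close. It gives the time, the measured TCP pose, the force and the opening at its end, in the units of the state.
- ctrl.observe(): the state, without advancing time (a new reading comes with each control period).
- ctrl.read_camera(name): name is "scene" or "side" or "wrist"; returns the picture (480x640x3 uint8, red, green, blue); there is no depth.
- ctrl.camera_params(name): a dict with "fov_y" (degrees; the focal length in pixels is half the picture's height over the tangent of half this angle, whatever the lens; pixels are square), "cx", "cy" (the principal point, pixels), "D" ([k1, k2, p1, p2, k3] as OpenCV has them; the pictures are not rectified), "extrinsics" (4x4, takes a point from world to camera coordinates). Camera axes: x right, y down, z forward; pixel columns grow to the right and rows downward; lengths in mm; the calibration is good to about 2 mm. A picture is of the moment at which its call begins: read the wrist's pose just before it. camera_params takes no time and is no camera call; for the wrist camera it gives the pose at the moment of the call.
- ctrl.close_job(): hands the job in, once; it reports no verdict.
Trained networks look in the newest picture that a camera, given by its name, has taken for a name from the list of things; names that differ only in an ending like _2 or _b are one class to them, and where a whole thing is asked for, a point or a joint stands for the part that bears it (a point fixed in the world has none). Each returns a list of dicts, best first, with "p" (0 to 1); they miss things now and then, are a little off and sometimes report something else, mostly with a low value. They report only what shows in the picture. A call takes as long as a camera call. They do not tell look-alikes from the thing itself.
- ctrl.boxes_of(camera, name): "at" ([x, y, z] in mm, in world coordinates, good to about 4 mm: the middle of the surface that is visible of it).
- ctrl.tip_of(camera, name): "at" ([x, y, z] in mm, in world coordinates, good to about 4 mm: a listed point, or the origin of a listed thing).
The state is a dict: "t": time; "joint_positions": joint angles; "joint_velocities": joint speeds; "tau": joint torques, N m; "tool_pos": TCP position; "orientation": TCP orientation; "contact_force": force on the tool from outside, world axes, zero at the start; "wrist_torque": the same for the moment, N m; "width": finger opening in mm.
Only numpy, scipy, OpenCV 4.12 (cv2) and the standard library are available. Lean on these libraries where they do the work, as an engineer would, in place of code of your own. Each camera call takes 0.05 s, during which the arm holds its last target. There are 200 camera calls.

## Working session

There is one attempt and no reset: what is moved stays moved. The work goes in short steps, Python scripts to look and compute and a tool call to move; the robot and the scene stay as the last step left them, time stands still between calls to the robot, and variables do not carry over. Pictures are saved under pics/ and viewed, about 12 in all and at most 16, crops included, and the job is handed in when it is done.

Besides the shell and the picture viewer there is one more tool, called after "Request:" as name(argument=value, ...), one argument or row to a line, values as JSON. carry_out: Moves the arm, as the interface text tells. Its arguments: {"type":"object","properties":{"series":{"type":"array","items":{"type":"object","properties":{"jaw":{"type":"number"},"x":{"type":"number"},"y":{"type":"number"},"z":{"type":"number"},"ax":{"type":"number"},"ay":{"type":"number"},"az":{"type":"number"}}}},"squeeze":{"type":"number"}},"required":["series"]}

```bash
mkdir -p pics; ls; python3 - <<'E'
from workcell import ctrl
import cv2,numpy as np
s=ctrl.observe();print({k:np.round(v,3).tolist() for k,v in s.items()})
for c in("scene","side"):
    im=ctrl.read_camera(c);cv2.imwrite(f"pics/{c}0.png",im[:,:,::-1])
    p=ctrl.camera_params(c);print(c,p["fov_y"],p["cx"],p["cy"],p["D"],np.round(p["extrinsics"],3).tolist())
    for n in("canister","tin","mill","ramekin","rack","board","scale","eggcup"):
        print(n,[(np.round(d["at"]).tolist(),round(d["p"],2)) for d in ctrl.tip_of(c,n)])
E
```

```text
pics
{'t': 0.0, 'joint_positions': [-0.203, 0.259, 1.536, -0.0, 1.348, -0.203], 'joint_velocities': [-0.001, -0.001, -0.0, -0.002, -0.0, 0.0], 'tau': [0.0, -44.603, -29.057, -0.0, 0.012, -0.0], 'tool_pos': [549.502, 0.115, 244.477], 'orientation': [0.5, 0.501, -0.5, 0.499], 'contact_force': [-0.19, 0.167, -0.396], 'wrist_torque': [-0.031, -0.011, 0.042], 'width': 85.447}
scene 49.34372327658154 313.98259827390274 233.26830427618205 [-0.04570197  0.          0.          0.          0.        ] [[-0.72, 0.694, 0.002, 253.21], [0.413, 0.432, -0.802, -139.361], [-0.557, -0.577, -0.598, 1662.614], [0.0, 0.0, 0.0, 1.0]]
canister [([515.0, 364.0, 10.0], 0.91), ([463.0, 480.0, 1.0], 0.73)]
tin []
mill []
ramekin [([509.0, 287.0, 14.0], 0.94)]
rack [([483.0, 295.0, -3.0], 0.98)]
board [([478.0, -280.0, -0.0], 0.56)]
scale [([547.0, 18.0, -3.0], 0.98), ([236.0, 409.0, 1.0], 0.69)]
eggcup [([432.0, 394.0, 14.0], 0.83)]
side 52.839736183926306 316.3926337188781 244.94994016682034 [-0.12978801  0.          0.          0.          0.        ] [[0.97, -0.241, 0.018, -390.373], [-0.138, -0.615, -0.776, 101.098], [0.198, 0.751, -0.63, 987.03], [0.0, 0.0, 0.0, 1.0]]
canister [([521.0, 357.0, 13.0], 0.72), ([464.0, 483.0, 4.0], 0.56)]
tin [([498.0, 229.0, 12.0], 0.69)]
mill [([439.0, 303.0, 12.0], 0.84)]
ramekin []
rack [([483.0, 289.0, -7.0], 0.57)]
board [([479.0, -283.0, -3.0], 0.7)]
scale [([545.0, 24.0, 0.0], 0.89), ([239.0, 405.0, -2.0], 0.69)]
eggcup [([427.0, 391.0, 15.0], 0.5)]
```

View pics/scene0.png

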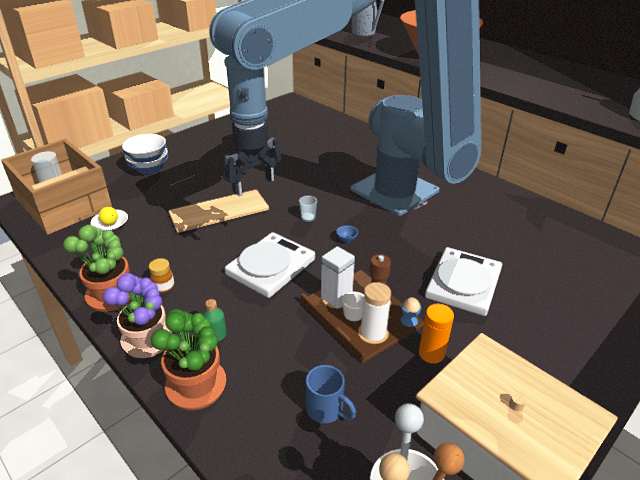

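View pics/side0.png

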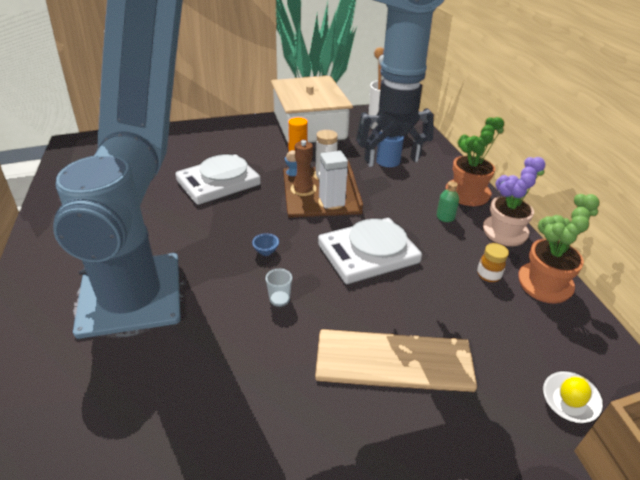

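Request:
carry_out(
  series=[
    {"x":-1.5,"y":-1.1,"z":-4.9,"jaw":1},
    {"x":-1.5,"y":-1.1,"z":-4.9},
    {"x":-1.5,"y":-1.1,"z":-4.9},
    {"x":-1.5,"y":-1.1,"z":-4.9},
    {"x":-1.5,"y":-1.1,"z":-4.9},
    {"x":-1.5,"y":-1.1,"z":-4.9},
    {},
  ],
  squeeze=40,
)

```text
invalid input at $.series[0]: expected keys jaw, x, y, z, ax, ay, az
```

Request:
carry_out(
  series=[
    {"jaw":1,"x":-1.5,"y":-1.1,"z":-4.9,"ax":0,"ay":0,"az":0},
    {"jaw":1,"x":-1.5,"y":-1.1,"z":-4.9,"ax":0,"ay":0,"az":0},
    {"jaw":1,"x":-1.5,"y":-1.1,"z":-4.9,"ax":0,"ay":0,"az":0},
    {"jaw":1,"x":-1.5,"y":-1.1,"z":-4.9,"ax":0,"ay":0,"az":0},
    {"jaw":1,"x":-1.5,"y":-1.1,"z":-4.9,"ax":0,"ay":0,"az":0},
    {"jaw":1,"x":-1.5,"y":-1.1,"z":-4.9,"ax":0,"ay":0,"az":0},
    {"jaw":1,"x":0,"y":0,"z":0,"ax":0,"ay":0,"az":0},
  ],
  squeeze=40,
)

```text
t: 1.78
tool_pos: [483.2, 302.1, 338.0]
orientation: [0.502, 0.499, -0.5, 0.499]
contact_force: [0.4, 1.3, 0.0]
width: 85.1
```

```bash
cat > h.py <<'E'
from workcell import ctrl
import cv2,numpy as np
from scipy.spatial.transform import Rotation as R
def K(p):
    f=240/np.tan(np.radians(p["fov_y"]/2));return np.array([[f,0,p["cx"]],[0,f,p["cy"]],[0,0,1.]])
def snap(c,name):
    p=ctrl.camera_params(c);im=ctrl.read_camera(c)[:,:,::-1].copy();cv2.imwrite(f"pics/{name}.png",im);return im,p
def proj(P,p):
    E=np.array(p["extrinsics"]);P=np.atleast_2d(np.array(P,float))
    return cv2.projectPoints(P,cv2.Rodrigues(E[:3,:3])[0],E[:3,3],K(p),np.array(p["D"]))[0][:,0]
def back(uv,z,p):
    E=np.array(p["extrinsics"]);n=cv2.undistortPoints(np.array(uv,float).reshape(-1,1,2),K(p),np.array(p["D"]))[:,0]
    d=np.c_[n,np.ones(len(n))]@E[:3,:3];o=-E[:3,:3].T@E[:3,3];return o+d*((z-o[2])/d[:,2])[:,None]
def tips(c,names):
    for n in names: print(c,n,[(np.round(d["at"]).tolist(),round(d["p"],2)) for d in ctrl.tip_of(c,n)])
E
python3 - <<'E'
from h import *
im,p=snap("wrist","w1");print(p["fov_y"],p["D"],np.round(p["extrinsics"],2).tolist())
tips("wrist",("canister","tin","mill","ramekin","rack","eggcup"))
E
```

```text
64.7117855413979 [-0.05504051  0.          0.          0.          0.        ] [[1.0, -0.0, 0.0, -483.02], [-0.0, -0.96, 0.29, 225.99], [-0.0, -0.29, -0.96, 556.75], [0.0, 0.0, 0.0, 1.0]]
wrist canister [([460.0, 479.0, 1.0], 0.75), ([516.0, 354.0, 18.0], 0.71)]
wrist tin [([495.0, 220.0, 10.0], 0.92)]
wrist mill [([441.0, 304.0, 14.0], 0.76), ([507.0, 287.0, 12.0], 0.75)]
wrist ramekin [([507.0, 285.0, 12.0], 0.81)]
wrist rack [([483.0, 294.0, 4.0], 0.55)]
wrist eggcup [([431.0, 392.0, 18.0], 0.63)]
```

View pics/w1.png

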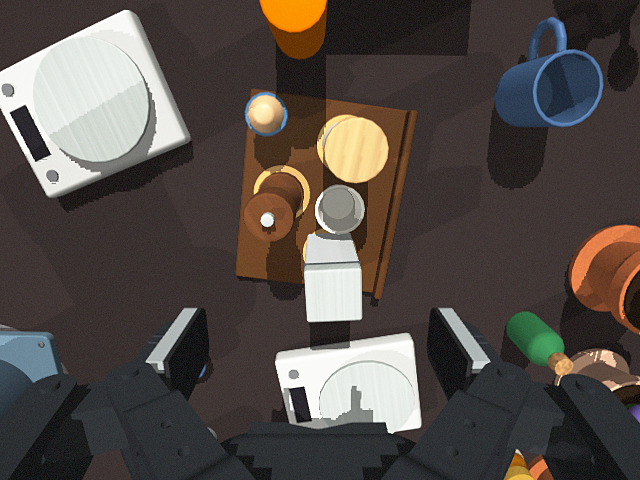

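```bash
python3 - <<'E'
from h import *
p=ctrl.camera_params("wrist")
b=lambda n,uv,z:print(n,np.round(back(uv,z,p)[:,:2],1).tolist())
b("can",[(356,149)],137);b("tin",[(304,264),(359,261),(362,319),(306,322)],142)
b("mill",[(267,220)],150);b("ram",[(340,210)],57)
b("rackL",[(251,90),(236,277)],12);b("rim",[(415,112),(381,299)],30);b("egg",[(266,112)],70)
im=cv2.imread("pics/side0.png")
h=cv2.cvtColor(im,cv2.COLOR_BGR2HSV);m=cv2.inRange(h,(10,50,90),(25,200,255));m[:310]=0;m[:,:300]=0;m[410:]=0;m[:,500:]=0
m=cv2.morphologyEx(m,cv2.MORPH_CLOSE,np.ones((15,15)))
c=max(cv2.findContours(m,0,1)[0],key=cv2.contourArea)
q=cv2.approxPolyDP(c,8,True)[:,0];print(q.tolist())
ps=ctrl.camera_params("side");print(np.round(back(q,14,ps)).tolist())
w=back(c[:,0].astype(float),14,ps)[:,:2].astype(np.float32);print(cv2.minAreaRect(w))
E
```

```text
can [[517.7, 353.6]]
tin [[471.8, 252.4], [521.8, 254.8], [526.0, 196.0], [472.5, 193.3]]
mill [[441.3, 295.8]]
ram [[508.9, 283.9]]
rackL [[410.5, 413.2], [377.7, 187.4]]
rim [[592.2, 387.2], [563.0, 163.1]]
egg [[434.1, 387.0]]
[[319, 330], [316, 380], [477, 387], [468, 339]]
[[359.0, -194.0, 14.0], [327.0, -302.0, 14.0], [592.0, -383.0, 14.0], [626.0, -281.0, 14.0]]
((474.8482666015625, -289.94244384765625), (121.67129516601562, 283.30401611328125), 71.0586929321289)
```

Request:
carry_out(
  series=[
    {"jaw":1,"x":2.0,"y":0.75,"z":4.0,"ax":0,"ay":0,"az":0},
    {"jaw":1,"x":2.0,"y":0.75,"z":4.0,"ax":0,"ay":0,"az":0},
    {"jaw":1,"x":4.5,"y":0,"z":0,"ax":0,"ay":0,"az":0},
    {"jaw":1,"x":4.5,"y":0,"z":0,"ax":0,"ay":0,"az":0},
    {"jaw":1,"x":3.0,"y":0,"z":0,"ax":0,"ay":0,"az":0},
    {"jaw":1,"x":0,"y":0,"z":0,"ax":0,"ay":0,"az":0},
  ],
  squeeze=40,
)

```text
t: 2.88
tool_pos: [500.8, 208.6, 172.1]
orientation: [-0.505, -0.495, 0.505, -0.495]
contact_force: [0.3, 1.1, 0.3]
width: 85.1
```

```bash
python3 - <<'E'
from h import *
print(ctrl.observe()["tool_pos"])
im,p=snap("wrist","w2")
E
```

```text
[500.84092864 208.64617194 172.08026779]
```

View pics/w2.png

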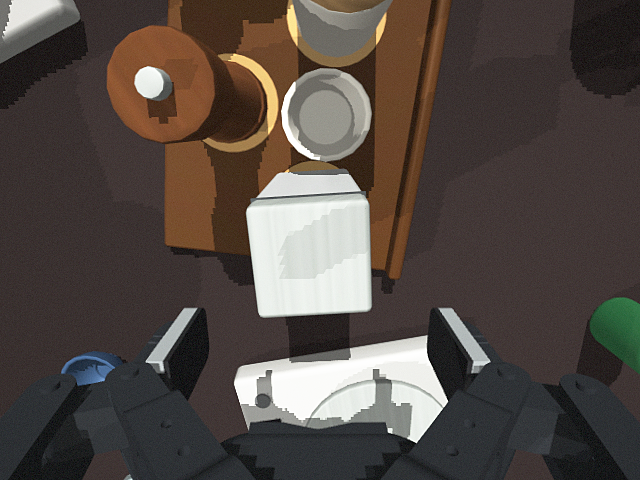

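```bash
python3 - <<'E'
from h import *
p=ctrl.camera_params("wrist");s=ctrl.observe()
q=back([(247,208),(368,197),(371,312),(259,317)],142,p)[:,:2];print(np.round(q,1).tolist(),q.mean(0))
print(back([(326,113)],57,p),back([(153,83)],150,p))
print(np.round(R.from_quat(s["orientation"]).as_matrix(),3).tolist())
E
```

```text
[[473.1, 250.2], [525.4, 253.9], [527.8, 199.1], [474.8, 197.6]] [500.26394275 225.19652753]
[[509.86155885 291.59136092  57.        ]] [[441.95539324 301.18315656 150.        ]]
[[0.003, 1.0, -0.02], [-0.0, -0.02, -1.0], [-1.0, 0.003, 0.0]]
```

Request:
carry_out(
  series=[
    {"jaw":1,"x":0,"y":-0.1,"z":-1.5,"ax":-0.065,"ay":0,"az":0},
    {"jaw":1,"x":0,"y":0,"z":0,"ax":0,"ay":0,"az":0},
    {"jaw":1,"x":2.2,"y":0,"z":0,"ax":0,"ay":0,"az":0},
    {"jaw":1,"x":2.2,"y":0,"z":0,"ax":0,"ay":0,"az":0},
    {"jaw":1,"x":2.0,"y":0,"z":0,"ax":0,"ay":0,"az":0},
    {"jaw":1,"x":0,"y":0,"z":0,"ax":0,"ay":0,"az":0},
    {"jaw":1,"x":0,"y":0,"z":0,"ax":0,"ay":0,"az":0},
  ],
  squeeze=40,
)

```text
t: 3.8
tool_pos: [508.2, 228.2, 118.4]
orientation: [0.493, 0.509, -0.48, 0.518]
contact_force: [0.2, -0.3, -0.3]
width: 85.7
```

```bash
cat >> h.py <<'E'
def go(x,y,z,a):
    s=ctrl.observe();M=R.from_quat(s["orientation"]).as_matrix();c,n=np.cos(a),np.sin(a)
    T=np.array([[0,c,n],[0,n,-c],[-1,0,0]])
    print("t",round(s["t"],2),"pos",np.round(s["tool_pos"],1),"tilt",np.round(M[:2,0],3),"yaw",round(np.arctan2(M[1,1],M[0,1]),3),"w",round(s["width"],1))
    print(" shift cm",np.round(M.T@(np.array([x,y,z])-s["tool_pos"])/10,2)," turn",np.round(R.from_matrix(M.T@T).as_rotvec(),3))
E
python3 -c "
from h import *
go(500,225,105,.045)"
```

```text
t 3.8 pos [508.2 228.2 118.4] tilt [0.021 0.004] yaw 0.053 w 85.7
 shift cm [ 1.32 -0.86  0.28]  turn [ 0.008 -0.003 -0.021]
```

Request:
carry_out(
  series=[
    {"jaw":1,"x":0,"y":-0.85,"z":0.3,"ax":0.008,"ay":-0.003,"az":-0.021},
    {"jaw":1,"x":1.3,"y":0,"z":0,"ax":0,"ay":0,"az":0},
    {"jaw":1,"x":0,"y":0,"z":0,"ax":0,"ay":0,"az":0},
  ],
  squeeze=40,
)

```text
t: 4.18
tool_pos: [500.3, 224.9, 106.6]
orientation: [0.489, 0.511, -0.488, 0.512]
contact_force: [0.9, -0.5, -0.2]
width: 85.3
```

```bash
python3 -c "
from h import *
go(500,225,105,.045)"
```

```text
t 4.17 pos [500.3 224.9 106.6] tilt [0.003 0.   ] yaw 0.045 w 85.3
 shift cm [ 0.16 -0.03 -0.01]  turn [-0.    -0.    -0.003]
```

Well aligned; close on the tin.

Request:
carry_out(
  series=[
    {"jaw":-1,"x":0,"y":0,"z":0,"ax":0,"ay":0,"az":0},
    {"jaw":-1,"x":0,"y":0,"z":0,"ax":0,"ay":0,"az":0},
    {"jaw":-1,"x":0,"y":0,"z":0,"ax":0,"ay":0,"az":0},
    {"jaw":-1,"x":0,"y":0,"z":0,"ax":0,"ay":0,"az":0},
    {"jaw":-1,"x":0,"y":0,"z":0,"ax":0,"ay":0,"az":0},
    {"jaw":-1,"x":0,"y":0,"z":0,"ax":0,"ay":0,"az":0},
  ],
  squeeze=40,
)

```text
t: 4.92
tool_pos: [500.0, 224.8, 106.6]
orientation: [0.489, 0.511, -0.488, 0.511]
contact_force: [-0.7, -0.3, -0.1]
width: 53.7
```

```bash
python3 -c "
from h import *
go(500,225,235,.045)"
```

```text
t 4.92 pos [500.  224.8 106.6] tilt [0.002 0.   ] yaw 0.045 w 53.7
 shift cm [-12.84   0.02  -0.02]  turn [-0.    -0.    -0.002]
```

Request:
carry_out(
  series=[
    {"jaw":-1,"x":-2,"y":0,"z":0,"ax":0,"ay":0,"az":0},
    {"jaw":-1,"x":-4,"y":0,"z":0,"ax":0,"ay":0,"az":0},
    {"jaw":-1,"x":-4,"y":0,"z":0,"ax":0,"ay":0,"az":0},
    {"jaw":-1,"x":-2,"y":0.2,"z":2,"ax":0,"ay":0,"az":0},
    {"jaw":-1,"x":0,"y":0.4,"z":4,"ax":0,"ay":0,"az":0},
    {"jaw":-1,"x":0,"y":0.5,"z":5,"ax":0,"ay":0,"az":0},
    {"jaw":-1,"x":0,"y":0.5,"z":5,"ax":0,"ay":0,"az":0},
    {"jaw":-1,"x":0,"y":0.5,"z":5,"ax":0,"ay":0,"az":0},
    {"jaw":-1,"x":0,"y":0.5,"z":5,"ax":0,"ay":0,"az":0},
    {"jaw":-1,"x":0,"y":0.5,"z":5,"ax":0,"ay":0,"az":0},
    {"jaw":-1,"x":0,"y":0.5,"z":4,"ax":0,"ay":0,"az":0},
    {"jaw":-1,"x":0,"y":0,"z":0,"ax":0,"ay":0,"az":0},
  ],
  squeeze=40,
)

```text
t: 6.42
tool_pos: [550.1, -133.6, 222.2]
orientation: [0.486, 0.514, -0.49, 0.509]
contact_force: [-0.6, 0.4, -3.6]
width: 53.5
```

```bash
python3 -c "
from h import *
go(572,-314,240,.0)
im,p=snap('wrist','w3')"
```

```text
t 6.42 pos [ 550.1 -133.6  222.2] tilt [-0.01  0.  ] yaw 0.048 w 53.5
 shift cm [-1.8   1.32 18.12]  turn [ 0.048 -0.     0.01 ]
```

View pics/w3.png

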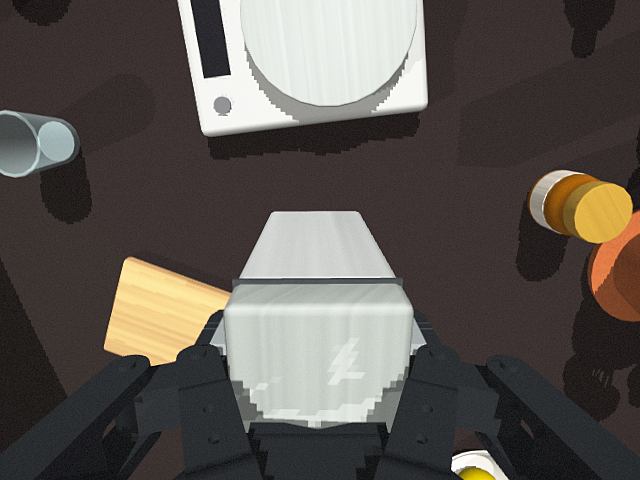

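Request:
carry_out(
  series=[
    {"jaw":-1,"x":0,"y":0.2,"z":4,"ax":0,"ay":0,"az":0.01},
    {"jaw":-1,"x":0,"y":0.4,"z":5,"ax":0,"ay":0,"az":0},
    {"jaw":-1,"x":0,"y":0.4,"z":5,"ax":0,"ay":0,"az":0},
    {"jaw":-1,"x":0,"y":0.3,"z":3,"ax":0,"ay":0,"az":0},
    {"jaw":-1,"x":0,"y":0,"z":0,"ax":0,"ay":0,"az":0},
    {"jaw":-1,"x":0,"y":0,"z":0,"ax":0,"ay":0,"az":0},
  ],
  squeeze=40,
)

```text
t: 7.22
tool_pos: [571.2, -295.7, 217.6]
orientation: [0.487, 0.518, -0.484, 0.51]
contact_force: [-0.2, -0.3, -4.1]
width: 53.5
```

```bash
python3 -c "
from h import *
go(572,-314,112,.045)
im,p=snap('scene','s1')
im,p=snap('side','s2')
tips('scene',['board','scale','tin']);tips('side',['board','scale','tin'])
h=cv2.cvtColor(im,cv2.COLOR_BGR2HSV)
E=ctrl.camera_params('side')
" ; python3 - <<'E'
import sys;sys.path.insert(0,'.')
from h import *
im=cv2.imread('pics/s1.png')[130:330,150:420];im2=cv2.imread('pics/s2.png')[250:450,280:550]
cv2.imwrite('pics/c1.png',cv2.resize(np.vstack([im,im2]),None,fx=1.45,fy=1.45))
E
```

```text
t 7.22 pos [ 571.2 -295.7  217.6] tilt [-0.006  0.01 ] yaw 0.057 w 53.5
 shift cm [10.54  0.04  1.95]  turn [ 0.012 -0.011  0.006]
scene board [([480.0, -281.0, -4.0], 0.8)]
scene scale [([547.0, 17.0, -2.0], 0.95), ([238.0, 409.0, 0.0], 0.74)]
scene tin [([567.0, -295.0, 120.0], 0.75)]
side board [([476.0, -284.0, -2.0], 0.6)]
side scale [([548.0, 24.0, 5.0], 0.67), ([239.0, 408.0, -1.0], 0.58)]
side tin [([574.0, -293.0, 121.0], 0.7)]
```

View pics/c1.png

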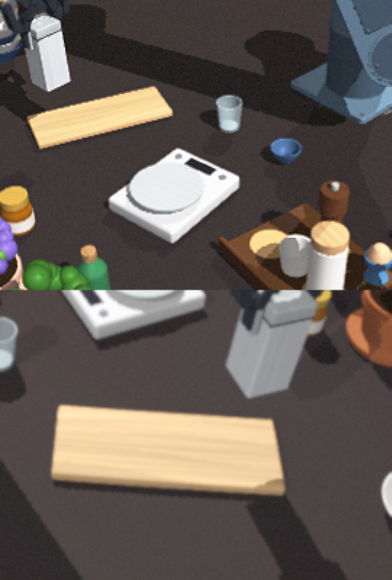

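Request:
carry_out(
  series=[
    {"jaw":-1,"x":2,"y":-0.3,"z":2,"ax":0.012,"ay":-0.011,"az":0.006},
    {"jaw":-1,"x":4,"y":0,"z":0,"ax":0,"ay":0,"az":0},
    {"jaw":-1,"x":2.5,"y":0,"z":0,"ax":0,"ay":0,"az":0},
    {"jaw":-1,"x":1,"y":0,"z":0,"ax":0,"ay":0,"az":0},
    {"jaw":-1,"x":0,"y":0,"z":0,"ax":0,"ay":0,"az":0},
  ],
  squeeze=40,
)

```text
t: 8.25
tool_pos: [571.0, -317.6, 123.3]
orientation: [0.489, 0.508, -0.489, 0.514]
contact_force: [0.5, -0.3, -3.3]
width: 53.3
```

```bash
python3 -c "
from h import *
go(567,-315,109.5,.045)"
```

```text
t 8.25 pos [ 571.  -317.6  123.3] tilt [ 0.006 -0.005] yaw 0.045 w 53.3
 shift cm [ 1.38 -0.39 -0.29]  turn [ 0.     0.005 -0.005]
```

Request:
carry_out(
  series=[
    {"jaw":-1,"x":0.7,"y":-0.3,"z":-0.2,"ax":0,"ay":0.005,"az":-0.005},
    {"jaw":-1,"x":0.4,"y":0,"z":0,"ax":0,"ay":0,"az":0},
    {"jaw":-1,"x":0.2,"y":0,"z":0,"ax":0,"ay":0,"az":0},
    {"jaw":-1,"x":0.1,"y":0,"z":0,"ax":0,"ay":0,"az":0},
    {"jaw":-1,"x":0,"y":0,"z":0,"ax":0,"ay":0,"az":0},
  ],
  squeeze=40,
)

```text
t: 8.88
tool_pos: [569.5, -316.8, 112.1]
orientation: [0.489, 0.509, -0.488, 0.513]
contact_force: [-0.1, -0.6, -4.0]
width: 53.6
```

Request:
carry_out(
  series=[
    {"jaw":-1,"x":0.2,"y":0,"z":0,"ax":0,"ay":0,"az":0},
    {"jaw":-1,"x":0.15,"y":0,"z":0,"ax":0,"ay":0,"az":0},
    {"jaw":-1,"x":0,"y":0,"z":0,"ax":0,"ay":0,"az":0},
  ],
  squeeze=40,
)

```text
t: 9.25
tool_pos: [569.7, -317.0, 108.8]
orientation: [0.489, 0.509, -0.488, 0.514]
contact_force: [-0.3, -0.6, -2.8]
width: 54.1
```

Request:
carry_out(
  series=[
    {"jaw":-1,"x":0.1,"y":0,"z":0,"ax":0,"ay":0,"az":0},
    {"jaw":-1,"x":0,"y":0,"z":0,"ax":0,"ay":0,"az":0},
  ],
  squeeze=40,
)

```text
t: 9.5
tool_pos: [569.7, -317.2, 108.8]
orientation: [0.489, 0.509, -0.488, 0.514]
contact_force: [-0.6, -0.4, -3.2]
width: 53.7
```

Request:
carry_out(
  series=[
    {"jaw":-1,"x":0.2,"y":0,"z":0,"ax":0,"ay":0,"az":0},
    {"jaw":-1,"x":0.1,"y":0,"z":0,"ax":0,"ay":0,"az":0},
  ],
  squeeze=40,
)

```text
t: 9.75
tool_pos: [569.7, -317.4, 108.7]
orientation: [0.488, 0.508, -0.488, 0.515]
contact_force: [-2.2, 2.1, 2.9]
width: 53.6
```

Request:
carry_out(
  series=[
    {"jaw":1,"x":0,"y":0,"z":0,"ax":0,"ay":0,"az":0},
    {"jaw":1,"x":0,"y":0,"z":0,"ax":0,"ay":0,"az":0},
    {"jaw":1,"x":0,"y":0,"z":0,"ax":0,"ay":0,"az":0},
    {"jaw":1,"x":-3,"y":0,"z":0,"ax":0,"ay":0,"az":0},
    {"jaw":1,"x":-4,"y":0,"z":0,"ax":0,"ay":0,"az":0},
    {"jaw":1,"x":-4,"y":0,"z":0,"ax":0,"ay":0,"az":0},
    {"jaw":1,"x":0,"y":-0.8,"z":-4,"ax":0.045,"ay":0,"az":0},
    {"jaw":1,"x":0,"y":-1.0,"z":-5,"ax":0,"ay":0,"az":0},
    {"jaw":1,"x":0,"y":-1.0,"z":-5,"ax":0,"ay":0,"az":0},
    {"jaw":1,"x":0,"y":-1.0,"z":-5,"ax":0,"ay":0,"az":0},
    {"jaw":1,"x":0,"y":-1.0,"z":-5,"ax":0,"ay":0,"az":0},
    {"jaw":1,"x":0,"y":-1.0,"z":-5,"ax":0,"ay":0,"az":0},
  ],
  squeeze=40,
)

```text
t: 11.25
tool_pos: [510.8, -24.2, 218.1]
orientation: [0.503, 0.492, -0.501, 0.503]
contact_force: [1.4, 0.7, 0.8]
width: 85.5
```

```bash
python3 -c "
from h import *
go(442,300,230,0)
tips('side',['tin'])
ctrl.read_camera('side')
tips('side',['tin'])"
```

```text
t 11.25 pos [510.8 -24.2 218.1] tilt [ 0.013 -0.009] yaw -0.008 w 85.5
 shift cm [ -1.57  -7.12 -32.36]  turn [-0.008  0.009 -0.013]
side tin [([574.0, -293.0, 121.0], 0.7)]
side tin [([574.0, -315.0, 12.0], 0.66)]
```

Request:
carry_out(
  series=[
    {"jaw":1,"x":-0.3,"y":-1.1,"z":-5,"ax":-0.008,"ay":0.009,"az":-0.013},
    {"jaw":1,"x":-0.3,"y":-1.2,"z":-5,"ax":0,"ay":0,"az":0},
    {"jaw":1,"x":-0.3,"y":-1.2,"z":-5,"ax":0,"ay":0,"az":0},
    {"jaw":1,"x":-0.2,"y":-1.2,"z":-5,"ax":0,"ay":0,"az":0},
    {"jaw":1,"x":-0.2,"y":-1.2,"z":-5,"ax":0,"ay":0,"az":0},
    {"jaw":1,"x":0,"y":-1,"z":-5,"ax":0,"ay":0,"az":0},
    {"jaw":1,"x":0,"y":0,"z":-1,"ax":0,"ay":0,"az":0},
    {"jaw":1,"x":0,"y":0,"z":0,"ax":0,"ay":0,"az":0},
  ],
  squeeze=40,
)

```text
t: 12.4
tool_pos: [448.7, 287.5, 230.8]
orientation: [0.502, 0.496, -0.5, 0.501]
contact_force: [0.2, 0.3, -0.7]
width: 85.4
```

```bash
python3 -c "
from h import *
go(442,300,118,0)
im,p=snap('wrist','w4')
tips('wrist',['mill','ramekin','canister','eggcup'])
np.savez('w4.npz',E=p['extrinsics'])"
```

```text
t 12.4 pos [448.7 287.5 230.8] tilt [ 0.007 -0.003] yaw -0.005 w 85.4
 shift cm [11.27 -0.76 -1.27]  turn [-0.005  0.003 -0.007]
wrist mill [([447.0, 304.0, 8.0], 0.75)]
wrist ramekin [([508.0, 290.0, 11.0], 0.9)]
wrist canister [([517.0, 358.0, 17.0], 0.95)]
wrist eggcup [([430.0, 393.0, 16.0], 0.62)]
```

View pics/w4.png

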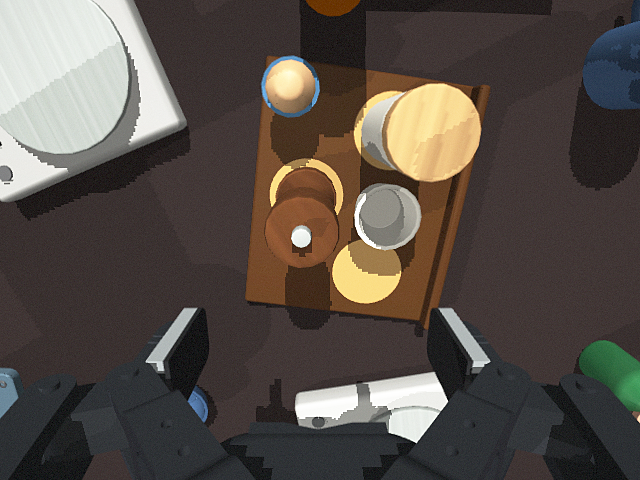

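```bash
python3 -c "
from h import *
p=ctrl.camera_params('wrist')
for n,uv,z in(('tinspot',(367,271),12),('knob',(301,237),148),('head',(302,232),142),('can',(431,132),137),('ram',(387,217),57),('egg',(290,87),70)): print(n,back([uv],z,p)[0,:2].round(1))
"
```

```text
tinspot [499.  223.9]
knob [440.3 299.1]
head [440.7 300.5]
can [515.3 357.7]
ram [507.6 289. ]
egg [431.4 388.6]
```

Request:
carry_out(
  series=[
    {"jaw":1,"x":1,"y":-0.85,"z":-1.3,"ax":-0.005,"ay":0.003,"az":-0.007},
    {"jaw":1,"x":3,"y":0,"z":0,"ax":0,"ay":0,"az":0},
    {"jaw":1,"x":4,"y":0,"z":0,"ax":0,"ay":0,"az":0},
    {"jaw":1,"x":2,"y":0,"z":0,"ax":0,"ay":0,"az":0},
    {"jaw":1,"x":0,"y":0,"z":0,"ax":0,"ay":0,"az":0},
  ],
  squeeze=40,
)

```text
t: 13.28
tool_pos: [438.5, 300.1, 126.7]
orientation: [0.502, 0.499, -0.501, 0.497]
contact_force: [0.9, 0.0, 0.2]
width: 85.3
```

```bash
python3 -c "
from h import *
go(440.5,300,118,0)"
```

```text
t 13.28 pos [438.5 300.1 126.7] tilt [-0.002  0.002] yaw -0.006 w 85.3
 shift cm [0.87 0.2  0.01]  turn [-0.006 -0.002  0.002]
```

Request:
carry_out(
  series=[
    {"jaw":1,"x":0.8,"y":0.2,"z":0,"ax":0,"ay":0,"az":0},
    {"jaw":1,"x":0.1,"y":0,"z":0,"ax":0,"ay":0,"az":0},
    {"jaw":-1,"x":0,"y":0,"z":0,"ax":0,"ay":0,"az":0},
    {"jaw":-1,"x":0,"y":0,"z":0,"ax":0,"ay":0,"az":0},
    {"jaw":-1,"x":0,"y":0,"z":0,"ax":0,"ay":0,"az":0},
    {"jaw":-1,"x":0,"y":0,"z":0,"ax":0,"ay":0,"az":0},
    {"jaw":-1,"x":0,"y":0,"z":0,"ax":0,"ay":0,"az":0},
    {"jaw":-1,"x":0,"y":0,"z":0,"ax":0,"ay":0,"az":0},
    {"jaw":-1,"x":0,"y":0,"z":0,"ax":0,"ay":0,"az":0},
  ],
  squeeze=40,
)

```text
t: 14.4
tool_pos: [441.7, 301.0, 119.8]
orientation: [0.503, 0.499, -0.5, 0.498]
contact_force: [-0.8, -0.0, -1.2]
width: 44.9
```

```bash
python3 -c "
from h import *
go(477,-286,230,0)"
```

```text
t 14.4 pos [441.7 301.  119.8] tilt [0.002 0.004] yaw -0.007 w 44.9
 shift cm [-11.25   3.93  58.63]  turn [-0.007 -0.004 -0.002]
```

Request:
carry_out(
  series=[
    {"jaw":-1,"x":-2,"y":0,"z":0,"ax":0,"ay":0,"az":0},
    {"jaw":-1,"x":-4,"y":0,"z":0,"ax":0,"ay":0,"az":0},
    {"jaw":-1,"x":-4,"y":0,"z":0,"ax":0,"ay":0,"az":0},
    {"jaw":-1,"x":-1,"y":0.2,"z":2,"ax":0,"ay":0,"az":0},
    {"jaw":-1,"x":0,"y":0.3,"z":4,"ax":0,"ay":0,"az":0},
    {"jaw":-1,"x":0,"y":0.3,"z":5,"ax":0,"ay":0,"az":0},
    {"jaw":-1,"x":0,"y":0.3,"z":5,"ax":0,"ay":0,"az":0},
    {"jaw":-1,"x":0,"y":0.3,"z":5,"ax":0,"ay":0,"az":0},
    {"jaw":-1,"x":0,"y":0.3,"z":5,"ax":0,"ay":0,"az":0},
    {"jaw":-1,"x":0,"y":0.3,"z":5,"ax":0,"ay":0,"az":0},
    {"jaw":-1,"x":0,"y":0.3,"z":5,"ax":0,"ay":0,"az":0},
    {"jaw":-1,"x":0,"y":0.3,"z":5,"ax":0,"ay":0,"az":0},
  ],
  squeeze=40,
)

```text
t: 15.9
tool_pos: [465.5, -118.9, 230.8]
orientation: [0.501, 0.5, -0.498, 0.5]
contact_force: [0.5, 0.2, -1.8]
width: 45.0
```

```bash
python3 -c "
from h import *
go(477,-286,230,0)"
```

```text
t 15.9 pos [ 465.5 -118.9  230.8] tilt [0.003 0.003] yaw 0.001 w 45.0
 shift cm [ 0.03  1.14 16.72]  turn [ 0.001 -0.003 -0.003]
```

Request:
carry_out(
  series=[
    {"jaw":-1,"x":0,"y":0.3,"z":5,"ax":0,"ay":0,"az":0},
    {"jaw":-1,"x":0,"y":0.3,"z":5,"ax":0,"ay":0,"az":0},
    {"jaw":-1,"x":0,"y":0.3,"z":4,"ax":0,"ay":0,"az":0},
    {"jaw":-1,"x":0,"y":0,"z":1,"ax":0,"ay":0,"az":0},
    {"jaw":-1,"x":0,"y":0,"z":0,"ax":0,"ay":0,"az":0},
  ],
  squeeze=40,
)

```text
t: 16.52
tool_pos: [473.2, -277.1, 228.9]
orientation: [0.503, 0.499, -0.5, 0.498]
contact_force: [0.3, -0.0, -2.4]
width: 45.2
```

```bash
python3 -c "
from h import *
go(477,-286,122,0)"
```

```text
t 16.52 pos [ 473.2 -277.1  228.9] tilt [0.002 0.004] yaw -0.005 w 45.2
 shift cm [10.69  0.37  0.93]  turn [-0.005 -0.004 -0.002]
```

Request:
carry_out(
  series=[
    {"jaw":-1,"x":2,"y":0.3,"z":0.8,"ax":-0.005,"ay":-0.004,"az":-0.002},
    {"jaw":-1,"x":3,"y":0,"z":0,"ax":0,"ay":0,"az":0},
    {"jaw":-1,"x":3,"y":0,"z":0,"ax":0,"ay":0,"az":0},
    {"jaw":-1,"x":1.3,"y":0,"z":0,"ax":0,"ay":0,"az":0},
    {"jaw":-1,"x":0.4,"y":0,"z":0,"ax":0,"ay":0,"az":0},
    {"jaw":-1,"x":0.2,"y":0,"z":0,"ax":0,"ay":0,"az":0},
    {"jaw":-1,"x":0,"y":0,"z":0,"ax":0,"ay":0,"az":0},
  ],
  squeeze=40,
)

```text
t: 17.4
tool_pos: [478.2, -278.4, 130.6]
orientation: [0.499, 0.501, -0.498, 0.503]
contact_force: [0.3, 0.3, -1.8]
width: 45.1
```

```bash
python3 -c "
from h import *
go(477,-286,122,0)"
```

```text
t 17.4 pos [ 478.2 -278.4  130.6] tilt [ 0.003 -0.001] yaw 0.007 w 45.1
 shift cm [ 0.86 -0.13  0.76]  turn [ 0.007  0.001 -0.003]
```

Request:
carry_out(
  series=[
    {"jaw":-1,"x":0.4,"y":0,"z":0.3,"ax":0,"ay":0,"az":0},
    {"jaw":-1,"x":0.3,"y":0,"z":0,"ax":0,"ay":0,"az":0},
    {"jaw":-1,"x":0.2,"y":0,"z":0,"ax":0,"ay":0,"az":0},
    {"jaw":-1,"x":0.2,"y":0,"z":0,"ax":0,"ay":0,"az":0},
  ],
  squeeze=40,
)

```text
t: 17.9
tool_pos: [479.2, -283.3, 121.6]
orientation: [0.499, 0.499, -0.498, 0.504]
contact_force: [-4.4, 1.3, 13.2]
width: 45.1
```

Request:
carry_out(
  series=[
    {"jaw":0.4,"x":0,"y":0,"z":0,"ax":0,"ay":0,"az":0},
    {"jaw":0.4,"x":0,"y":0,"z":0,"ax":0,"ay":0,"az":0},
    {"jaw":0.4,"x":0,"y":0,"z":0,"ax":0,"ay":0,"az":0},
    {"jaw":0.4,"x":-2,"y":0,"z":0,"ax":0,"ay":0,"az":0},
    {"jaw":0.4,"x":-4,"y":0,"z":0,"ax":0,"ay":0,"az":0},
    {"jaw":0.4,"x":-4,"y":0,"z":0,"ax":0,"ay":0,"az":0},
    {"jaw":1,"x":-1,"y":0.2,"z":-4,"ax":0,"ay":0,"az":0},
    {"jaw":1,"x":0,"y":0.3,"z":-5,"ax":0,"ay":0,"az":0},
    {"jaw":1,"x":0,"y":0.3,"z":-5,"ax":0,"ay":0,"az":0},
    {"jaw":1,"x":0,"y":0.3,"z":-5,"ax":0,"ay":0,"az":0},
    {"jaw":1,"x":0,"y":0.3,"z":-5,"ax":0,"ay":0,"az":0},
    {"jaw":1,"x":0,"y":0.3,"z":-5,"ax":0,"ay":0,"az":0},
  ],
  squeeze=40,
)

```text
t: 19.4
tool_pos: [495.4, 11.7, 234.4]
orientation: [0.502, 0.496, -0.499, 0.504]
contact_force: [1.1, -0.4, -0.3]
width: 85.1
```

```bash
python3 -c "
from h import *
go(516.5,357,230,0)
ctrl.read_camera('side')
tips('side',['tin','mill'])"
```

```text
t 19.4 pos [495.4  11.7 234.4] tilt [ 0.01  -0.005] yaw -0.001 w 85.1
 shift cm [  0.29   2.08 -34.54]  turn [-0.001  0.005 -0.01 ]
side tin [([569.0, -315.0, 14.0], 0.85)]
side mill [([478.0, -284.0, 15.0], 0.62), ([485.0, 292.0, -6.0], 0.54)]
```

Request:
carry_out(
  series=[
    {"jaw":1,"x":0,"y":0.3,"z":-5,"ax":0,"ay":0.005,"az":-0.01},
    {"jaw":1,"x":0,"y":0.3,"z":-5,"ax":0,"ay":0,"az":0},
    {"jaw":1,"x":0,"y":0.3,"z":-5,"ax":0,"ay":0,"az":0},
    {"jaw":1,"x":0,"y":0.3,"z":-5,"ax":0,"ay":0,"az":0},
    {"jaw":1,"x":0,"y":0.3,"z":-5,"ax":0,"ay":0,"az":0},
    {"jaw":1,"x":0,"y":0.3,"z":-5,"ax":0,"ay":0,"az":0},
    {"jaw":1,"x":0,"y":0,"z":-2.5,"ax":0,"ay":0,"az":0},
    {"jaw":1,"x":0,"y":0,"z":0,"ax":0,"ay":0,"az":0},
    {"jaw":1,"x":0,"y":0,"z":0,"ax":0,"ay":0,"az":0},
  ],
  squeeze=40,
)

```text
t: 20.68
tool_pos: [520.2, 335.6, 232.1]
orientation: [-0.501, -0.496, 0.503, -0.5]
contact_force: [-0.5, -0.5, -0.5]
width: 85.2
```

```bash
python3 -c "
from h import *
go(516.5,357,104,0)"
```

```text
t 20.68 pos [520.2 335.6 232.1] tilt [ 0.002 -0.006] yaw -0.008 w 85.2
 shift cm [12.8  -0.41 -2.21]  turn [-0.008  0.006 -0.002]
```

Request:
carry_out(
  series=[
    {"jaw":1,"x":0,"y":-0.4,"z":-2.2,"ax":-0.008,"ay":0.006,"az":-0.002},
    {"jaw":1,"x":2,"y":0,"z":0,"ax":0,"ay":0,"az":0},
    {"jaw":1,"x":4,"y":0,"z":0,"ax":0,"ay":0,"az":0},
    {"jaw":1,"x":4,"y":0,"z":0,"ax":0,"ay":0,"az":0},
    {"jaw":1,"x":1.5,"y":0,"z":0,"ax":0,"ay":0,"az":0},
    {"jaw":1,"x":0.5,"y":0,"z":0,"ax":0,"ay":0,"az":0},
    {"jaw":1,"x":0,"y":0,"z":0,"ax":0,"ay":0,"az":0},
  ],
  squeeze=40,
)

```text
t: 21.55
tool_pos: [519.7, 358.9, 113.2]
orientation: [0.505, 0.498, -0.498, 0.499]
contact_force: [0.4, -0.9, 0.3]
width: 85.2
```

```bash
python3 -c "
from h import *
go(516.5,357,104,0)"
```

```text
t 21.55 pos [519.7 358.9 113.2] tilt [0.006 0.006] yaw -0.006 w 85.2
 shift cm [ 0.92 -0.32  0.2 ]  turn [-0.006 -0.006 -0.006]
```

Request:
carry_out(
  series=[
    {"jaw":1,"x":0.8,"y":-0.3,"z":0.2,"ax":0,"ay":-0.006,"az":-0.006},
    {"jaw":1,"x":0,"y":0,"z":0,"ax":0,"ay":0,"az":0},
    {"jaw":-1,"x":0,"y":0,"z":0,"ax":0,"ay":0,"az":0},
    {"jaw":-1,"x":0,"y":0,"z":0,"ax":0,"ay":0,"az":0},
    {"jaw":-1,"x":0,"y":0,"z":0,"ax":0,"ay":0,"az":0},
    {"jaw":-1,"x":0,"y":0,"z":0,"ax":0,"ay":0,"az":0},
    {"jaw":-1,"x":0,"y":0,"z":0,"ax":0,"ay":0,"az":0},
    {"jaw":-1,"x":0,"y":0,"z":0,"ax":0,"ay":0,"az":0},
  ],
  squeeze=40,
)

```text
t: 22.55
tool_pos: [518.0, 357.8, 108.3]
orientation: [0.503, 0.498, -0.5, 0.499]
contact_force: [-0.5, -0.1, -0.7]
width: 55.1
```

```bash
python3 -c "
from h import *
go(387,-257,230,0)"
```

```text
t 22.55 pos [518.  357.8 108.3] tilt [0.005 0.002] yaw -0.006 w 55.1
 shift cm [-12.36 -12.68  61.53]  turn [-0.006 -0.002 -0.005]
```

Request:
carry_out(
  series=[
    {"jaw":-1,"x":-2,"y":0,"z":0,"ax":0,"ay":0,"az":0},
    {"jaw":-1,"x":-4,"y":0,"z":0,"ax":0,"ay":0,"az":0},
    {"jaw":-1,"x":-4,"y":0,"z":0,"ax":0,"ay":0,"az":0},
    {"jaw":-1,"x":-1.5,"y":-0.4,"z":2,"ax":0,"ay":0,"az":0},
    {"jaw":-1,"x":0,"y":-0.8,"z":4,"ax":0,"ay":0,"az":0},
    {"jaw":-1,"x":0,"y":-1,"z":5,"ax":0,"ay":0,"az":0},
    {"jaw":-1,"x":0,"y":-1,"z":5,"ax":0,"ay":0,"az":0},
    {"jaw":-1,"x":0,"y":-1,"z":5,"ax":0,"ay":0,"az":0},
    {"jaw":-1,"x":0,"y":-1,"z":5,"ax":0,"ay":0,"az":0},
    {"jaw":-1,"x":0,"y":-1,"z":5,"ax":0,"ay":0,"az":0},
    {"jaw":-1,"x":0,"y":-1,"z":5,"ax":0,"ay":0,"az":0},
    {"jaw":-1,"x":0,"y":-1,"z":5,"ax":0,"ay":0,"az":0},
  ],
  squeeze=40,
)

```text
t: 24.05
tool_pos: [419.8, -68.1, 215.9]
orientation: [-0.495, -0.502, 0.505, -0.497]
contact_force: [1.2, -0.4, -2.7]
width: 55.1
```

```bash
python3 -c "
from h import *
go(387,-257,230,0)"
```

```text
t 24.05 pos [419.8 -68.1 215.9] tilt [-0.015 -0.005] yaw -0.001 w 55.1
 shift cm [-1.26 -3.28 18.9 ]  turn [-0.001  0.005  0.015]
```

Request:
carry_out(
  series=[
    {"jaw":-1,"x":-0.5,"y":-0.7,"z":5,"ax":0,"ay":0.005,"az":0.015},
    {"jaw":-1,"x":-0.3,"y":-0.7,"z":5,"ax":0,"ay":0,"az":0},
    {"jaw":-1,"x":0,"y":-0.6,"z":4,"ax":0,"ay":0,"az":0},
    {"jaw":-1,"x":0,"y":-0.3,"z":2,"ax":0,"ay":0,"az":0},
    {"jaw":-1,"x":0,"y":0,"z":0,"ax":0,"ay":0,"az":0},
    {"jaw":-1,"x":0,"y":0,"z":0,"ax":0,"ay":0,"az":0},
  ],
  squeeze=40,
)

```text
t: 24.8
tool_pos: [385.1, -234.7, 218.2]
orientation: [-0.502, -0.501, 0.504, -0.493]
contact_force: [0.1, 0.5, -3.7]
width: 55.1
```

```bash
python3 -c "
from h import *
go(387,-257,110.3,0)"
```

```text
t 24.8 pos [ 385.1 -234.7  218.2] tilt [-0.01   0.006] yaw -0.011 w 55.1
 shift cm [10.77  0.33  2.29]  turn [-0.011 -0.006  0.01 ]
```

Request:
carry_out(
  series=[
    {"jaw":-1,"x":0,"y":0.3,"z":2.2,"ax":-0.011,"ay":-0.006,"az":0.01},
    {"jaw":-1,"x":2,"y":0,"z":0,"ax":0,"ay":0,"az":0},
    {"jaw":-1,"x":4,"y":0,"z":0,"ax":0,"ay":0,"az":0},
    {"jaw":-1,"x":2.5,"y":0,"z":0,"ax":0,"ay":0,"az":0},
    {"jaw":-1,"x":0.8,"y":0,"z":0,"ax":0,"ay":0,"az":0},
    {"jaw":-1,"x":0.3,"y":0,"z":0,"ax":0,"ay":0,"az":0},
    {"jaw":-1,"x":0,"y":0,"z":0,"ax":0,"ay":0,"az":0},
  ],
  squeeze=40,
)

```text
t: 25.68
tool_pos: [388.3, -250.5, 120.2]
orientation: [0.498, 0.502, -0.498, 0.502]
contact_force: [-0.0, 0.6, -2.9]
width: 55.2
```

```bash
python3 -c "
from h import *
go(387,-257,110.3,0)"
```

```text
t 25.68 pos [ 388.3 -250.5  120.2] tilt [0. 0.] yaw 0.009 w 55.2
 shift cm [ 0.99 -0.14  0.65]  turn [ 0.009 -0.    -0.   ]
```

Request:
carry_out(
  series=[
    {"jaw":-1,"x":0.4,"y":0,"z":0.4,"ax":0,"ay":0,"az":0},
    {"jaw":-1,"x":0.4,"y":0,"z":0,"ax":0,"ay":0,"az":0},
    {"jaw":-1,"x":0.2,"y":0,"z":0,"ax":0,"ay":0,"az":0},
    {"jaw":-1,"x":0.15,"y":0,"z":0,"ax":0,"ay":0,"az":0},
  ],
  squeeze=40,
)

```text
t: 26.18
tool_pos: [389.5, -256.3, 110.2]
orientation: [0.498, 0.501, -0.498, 0.504]
contact_force: [-3.5, -0.4, 10.8]
width: 55.2
```

Request:
carry_out(
  series=[
    {"jaw":0.6,"x":0,"y":0,"z":0,"ax":0,"ay":0,"az":0},
    {"jaw":0.6,"x":0,"y":0,"z":0,"ax":0,"ay":0,"az":0},
    {"jaw":0.6,"x":0,"y":0,"z":0,"ax":0,"ay":0,"az":0},
    {"jaw":0.6,"x":-2,"y":0,"z":0,"ax":0,"ay":0,"az":0},
    {"jaw":0.6,"x":-4,"y":0,"z":0,"ax":0,"ay":0,"az":0},
    {"jaw":0.6,"x":-4,"y":0,"z":0,"ax":0,"ay":0,"az":0},
    {"jaw":1,"x":-1,"y":1.1,"z":-4,"ax":0,"ay":0,"az":0},
    {"jaw":1,"x":0,"y":1.3,"z":-5,"ax":0,"ay":0,"az":0},
    {"jaw":1,"x":0,"y":1.3,"z":-5,"ax":0,"ay":0,"az":0},
    {"jaw":1,"x":0,"y":1.3,"z":-3,"ax":0,"ay":0,"az":0},
    {"jaw":1,"x":0,"y":0,"z":0,"ax":0,"ay":0,"az":0},
    {"jaw":1,"x":0,"y":0,"z":0,"ax":0,"ay":0,"az":0},
  ],
  squeeze=40,
)

```text
t: 27.68
tool_pos: [440.1, -82.4, 225.6]
orientation: [0.499, 0.498, -0.497, 0.506]
contact_force: [0.6, 0.1, -0.7]
width: 85.1
```

```bash
python3 -c "
from h import *
go(508.5,290,150,0)
im,p=snap('wrist','w5')
tips('wrist',['scale'])
im,p=snap('side','s3')
tips('side',['tin','mill','canister','board'])
tips('side',['ramekin'])
w=cv2.imread('pics/w5.png');cv2.imwrite('pics/c5.png',cv2.resize(np.vstack([w,im]),(533,800))[:, :])
cv2.imwrite('pics/c5.png',cv2.resize(np.hstack([w,im]),(800,300)))
"
```

```text
t 27.68 pos [440.1 -82.4 225.6] tilt [ 0.009 -0.006] yaw 0.007 w 85.1
 shift cm [  7.38   7.04 -37.24]  turn [ 0.007  0.006 -0.009]
wrist scale [([550.0, 22.0, 0.0], 0.88)]
side tin [([571.0, -311.0, 12.0], 0.64)]
side mill [([478.0, -283.0, 13.0], 0.57), ([507.0, 288.0, 9.0], 0.17)]
side canister [([467.0, 480.0, 0.0], 0.73)]
side board [([477.0, -284.0, 1.0], 0.6)]
side ramekin [([507.0, 289.0, 9.0], 0.62), ([478.0, -280.0, 13.0], 0.26)]
```

View pics/c5.png

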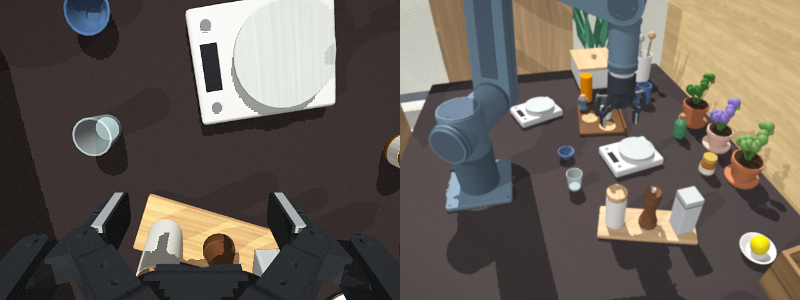

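Request:
carry_out(
  series=[
    {"jaw":1,"x":0,"y":0.8,"z":-4,"ax":0,"ay":0.006,"az":-0.009},
    {"jaw":1,"x":0,"y":1,"z":-5,"ax":0,"ay":0,"az":0},
    {"jaw":1,"x":0,"y":1,"z":-5,"ax":0,"ay":0,"az":0},
    {"jaw":1,"x":0,"y":1,"z":-5,"ax":0,"ay":0,"az":0},
    {"jaw":1,"x":0,"y":1,"z":-5,"ax":0,"ay":0,"az":0},
    {"jaw":1,"x":0,"y":1,"z":-5,"ax":0,"ay":0,"az":0},
    {"jaw":0.8,"x":2,"y":0.5,"z":-4,"ax":0,"ay":0,"az":0},
    {"jaw":0.8,"x":3,"y":0,"z":-1,"ax":0,"ay":0,"az":0},
    {"jaw":0.8,"x":3,"y":0,"z":0,"ax":0,"ay":0,"az":0},
    {"jaw":0.8,"x":0,"y":0,"z":0,"ax":0,"ay":0,"az":0},
    {"jaw":0.8,"x":0,"y":0,"z":0,"ax":0,"ay":0,"az":0},
  ],
  squeeze=40,
)

```text
t: 29.45
tool_pos: [508.3, 265.5, 144.2]
orientation: [0.502, 0.498, -0.499, 0.501]
contact_force: [-1.1, -0.1, -0.3]
width: 76.8
```

```bash
python3 -c "
from h import *
go(508.5,290,38,0)
im,p=snap('wrist','w6')
tips('wrist',['ramekin','rack'])
np.save('w6.npy',p['extrinsics'])"
```

```text
t 29.45 pos [508.3 265.5 144.2] tilt [ 0.005 -0.   ] yaw -0.002 w 76.8
 shift cm [10.62 -0.04 -2.46]  turn [-0.002  0.    -0.005]
wrist ramekin [([506.0, 288.0, 11.0], 0.89)]
wrist rack [([483.0, 295.0, -0.0], 0.69)]
```

View pics/w6.png

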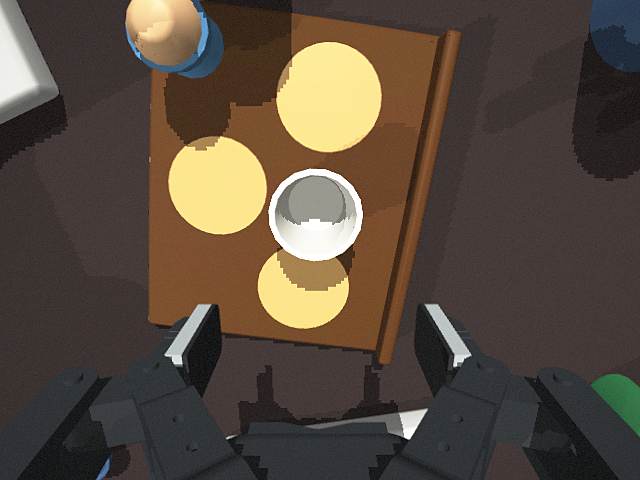

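```bash
python3 -c "
from h import *
p=ctrl.camera_params('wrist')
for n,uv,z in(('tin',(303.5,286),12),('mill',(217.5,185),12),('can',(329,97),12),('ram',(316,214),57)): print(n,back([uv],z,p)[0,:2].round(1))
"
```

```text
tin [499.3 225.6]
mill [440.7 301.6]
can [517.6 358.8]
ram [508.9 290.8]
```

Request:
carry_out(
  series=[
    {"jaw":0.8,"x":0,"y":0,"z":-2.4,"ax":0,"ay":0,"az":-0.005},
    {"jaw":0.8,"x":2,"y":0,"z":0,"ax":0,"ay":0,"az":0},
    {"jaw":0.8,"x":4,"y":0,"z":0,"ax":0,"ay":0,"az":0},
    {"jaw":0.8,"x":1.5,"y":0,"z":0,"ax":0,"ay":0,"az":0},
    {"jaw":0.8,"x":0,"y":0,"z":0,"ax":0,"ay":0,"az":0},
    {"jaw":0.8,"x":0,"y":0,"z":0,"ax":0,"ay":0,"az":0},
  ],
  squeeze=30,
)

```text
t: 30.35
tool_pos: [514.6, 290.4, 76.3]
orientation: [0.506, 0.496, -0.496, 0.501]
contact_force: [-0.6, -0.2, 0.0]
width: 76.9
```

```bash
python3 -c "
from h import *
go(508.9,290.5,38,0)"
```

```text
t 30.35 pos [514.6 290.4  76.3] tilt [0.015 0.005] yaw -0.005 w 76.9
 shift cm [ 3.82 -0.63  0.01]  turn [-0.005 -0.005 -0.015]
```

Request:
carry_out(
  series=[
    {"jaw":0.8,"x":0,"y":-0.6,"z":0,"ax":-0.005,"ay":-0.005,"az":-0.015},
    {"jaw":0.8,"x":1.5,"y":0,"z":0,"ax":0,"ay":0,"az":0},
    {"jaw":0.8,"x":1.5,"y":0,"z":0,"ax":0,"ay":0,"az":0},
    {"jaw":0.8,"x":0.5,"y":0,"z":0,"ax":0,"ay":0,"az":0},
    {"jaw":0.8,"x":0,"y":0,"z":0,"ax":0,"ay":0,"az":0},
  ],
  squeeze=30,
)

```text
t: 30.98
tool_pos: [509.2, 290.7, 40.7]
orientation: [0.5, 0.5, -0.499, 0.5]
contact_force: [-0.3, -0.0, -0.4]
width: 76.7
```

```bash
python3 -c "
from h import *
go(508.9,290.5,38,0)"
```

```text
t 30.98 pos [509.2 290.7  40.7] tilt [0.002 0.   ] yaw 0.0 w 76.7
 shift cm [ 0.27 -0.03  0.02]  turn [ 0.    -0.    -0.002]
```

Request:
carry_out(
  series=[
    {"jaw":0.8,"x":0.3,"y":0,"z":0,"ax":0,"ay":0,"az":0},
    {"jaw":-1,"x":0,"y":0,"z":0,"ax":0,"ay":0,"az":0},
    {"jaw":-1,"x":0,"y":0,"z":0,"ax":0,"ay":0,"az":0},
    {"jaw":-1,"x":0,"y":0,"z":0,"ax":0,"ay":0,"az":0},
    {"jaw":-1,"x":0,"y":0,"z":0,"ax":0,"ay":0,"az":0},
    {"jaw":-1,"x":0,"y":0,"z":0,"ax":0,"ay":0,"az":0},
  ],
  squeeze=30,
)

```text
t: 31.72
tool_pos: [509.6, 290.9, 38.2]
orientation: [0.501, 0.5, -0.499, 0.501]
contact_force: [-0.1, 0.4, -1.1]
width: 54.0
```

```bash
python3 -c "
from h import *
go(547.5,21,150,0)"
```

```text
t 31.73 pos [509.6 290.9  38.2] tilt [0.003 0.001] yaw 0.0 w 54.0
 shift cm [-11.18   3.82  26.98]  turn [ 0.    -0.001 -0.003]
```

```bash
python3 - <<'E'
from h import *
p=ctrl.camera_params("wrist");s=ctrl.observe()
def T(pos,q): M=np.eye(4);M[:3,:3]=R.from_quat(q).as_matrix();M[:3,3]=pos;return M
C=np.array(p["extrinsics"])@T(s["tool_pos"],s["orientation"])
p5=dict(p);p5["extrinsics"]=C@np.linalg.inv(T([440.1,-82.4,225.6],[0.499,0.498,-0.497,0.506]))
im=cv2.imread("pics/w5.png")
for cx,cy in((547.5,21),):
    a=np.linspace(0,6.28,60);q=proj(np.c_[cx+65*np.cos(a),cy+65*np.sin(a),a*0+45],p5)
    cv2.polylines(im,[q.astype(int)],True,(0,0,255),1)
cv2.imwrite("pics/c6.png",im[0:240,250:640])
E
```

```text
(no output)
```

View pics/c6.png

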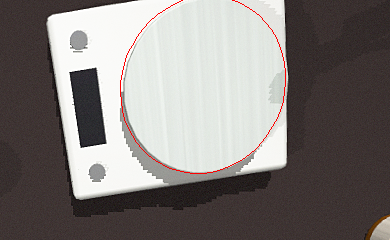

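Request:
carry_out(
  series=[
    {"jaw":-1,"x":-2,"y":0,"z":0,"ax":0,"ay":0,"az":0},
    {"jaw":-1,"x":-4,"y":0,"z":0,"ax":0,"ay":0,"az":0},
    {"jaw":-1,"x":-4,"y":0.3,"z":2,"ax":0,"ay":0,"az":0},
    {"jaw":-1,"x":-1,"y":0.6,"z":4,"ax":0,"ay":0,"az":0},
    {"jaw":-1,"x":0,"y":0.7,"z":5,"ax":0,"ay":0,"az":0},
    {"jaw":-1,"x":0,"y":0.7,"z":5,"ax":0,"ay":0,"az":0},
    {"jaw":-1,"x":0,"y":0.7,"z":5,"ax":0,"ay":0,"az":0},
    {"jaw":-1,"x":0,"y":0.5,"z":3,"ax":0,"ay":0,"az":0},
    {"jaw":-1,"x":0,"y":0.2,"z":1,"ax":0,"ay":0,"az":0},
    {"jaw":-1,"x":0,"y":0,"z":0,"ax":0,"ay":0,"az":0},
    {"jaw":-1,"x":0,"y":0,"z":0,"ax":0,"ay":0,"az":0},
  ],
  squeeze=30,
)

```text
t: 33.1
tool_pos: [547.6, 35.4, 150.9]
orientation: [0.5, 0.5, -0.498, 0.501]
contact_force: [0.2, -0.6, -1.2]
width: 54.1
```

```bash
python3 -c "
from h import *
go(548.5,21,71.2,0)"
```

```text
t 33.1 pos [547.6  35.4 150.9] tilt [0.003 0.   ] yaw 0.003 w 54.1
 shift cm [7.97 0.06 1.45]  turn [ 0.003 -0.    -0.003]
```

Request:
carry_out(
  series=[
    {"jaw":-1,"x":0,"y":0.1,"z":1.4,"ax":0,"ay":0,"az":-0.003},
    {"jaw":-1,"x":2,"y":0,"z":0,"ax":0,"ay":0,"az":0},
    {"jaw":-1,"x":2.5,"y":0,"z":0,"ax":0,"ay":0,"az":0},
    {"jaw":-1,"x":1.5,"y":0,"z":0,"ax":0,"ay":0,"az":0},
    {"jaw":-1,"x":0.3,"y":0,"z":0,"ax":0,"ay":0,"az":0},
    {"jaw":-1,"x":0,"y":0,"z":0,"ax":0,"ay":0,"az":0},
  ],
  squeeze=30,
)

```text
t: 33.85
tool_pos: [549.7, 22.6, 87.4]
orientation: [0.498, 0.502, -0.497, 0.503]
contact_force: [0.1, -0.3, -1.8]
width: 54.6
```

```bash
python3 -c "
from h import *
go(548.5,21,71.2,0)"
```

```text
t 33.85 pos [549.7  22.6  87.4] tilt [ 0.002 -0.   ] yaw 0.009 w 54.6
 shift cm [ 1.62 -0.13  0.16]  turn [ 0.009  0.    -0.002]
```

Request:
carry_out(
  series=[
    {"jaw":-1,"x":0.6,"y":-0.1,"z":0.1,"ax":0,"ay":0,"az":-0.002},
    {"jaw":-1,"x":0.6,"y":0,"z":0,"ax":0,"ay":0,"az":0},
    {"jaw":-1,"x":0.3,"y":0,"z":0,"ax":0,"ay":0,"az":0},
    {"jaw":-1,"x":0.2,"y":0,"z":0,"ax":0,"ay":0,"az":0},
  ],
  squeeze=30,
)

```text
t: 34.35
tool_pos: [550.0, 21.3, 71.1]
orientation: [0.498, 0.501, -0.497, 0.504]
contact_force: [-1.1, -2.3, 11.3]
width: 54.2
```

Request:
carry_out(
  series=[
    {"jaw":0.8,"x":0,"y":0,"z":0,"ax":0,"ay":0,"az":0},
    {"jaw":0.8,"x":0,"y":0,"z":0,"ax":0,"ay":0,"az":0},
    {"jaw":0.8,"x":0,"y":0,"z":0,"ax":0,"ay":0,"az":0},
    {"jaw":0.8,"x":-2,"y":0,"z":0,"ax":0,"ay":0,"az":0},
    {"jaw":0.8,"x":-4,"y":0,"z":0,"ax":0,"ay":0,"az":0},
    {"jaw":0.8,"x":-5,"y":0,"z":0,"ax":0,"ay":0,"az":0},
    {"jaw":0.8,"x":-4,"y":-0.4,"z":3,"ax":0,"ay":0,"az":0},
    {"jaw":0.8,"x":0,"y":-0.4,"z":4,"ax":0,"ay":0,"az":0},
    {"jaw":0.8,"x":0,"y":-0.4,"z":3,"ax":0,"ay":0,"az":0},
    {"jaw":0.8,"x":0,"y":0,"z":0,"ax":0,"ay":0,"az":0},
    {"jaw":0.8,"x":0,"y":0,"z":0,"ax":0,"ay":0,"az":0},
  ],
  squeeze=40,
)

```text
t: 35.72
tool_pos: [538.7, -80.4, 227.8]
orientation: [0.498, 0.5, -0.496, 0.505]
contact_force: [-0.7, -0.0, -0.2]
width: 77.0
```

```bash
python3 -c "
from h import *
go(389.5,-256.3,220,0)
im,p=snap('wrist','w7')
tips('wrist',['ramekin','scale'])
a=np.linspace(0,6.28,60)
for c,r,z in(((548.5,21),65,45),((550,21.3),28,90)):
    cv2.polylines(im,[proj(np.c_[c[0]+r*np.cos(a),c[1]+r*np.sin(a),a*0+z],p).astype(int)],True,(0,0,255),1)
cv2.imwrite('pics/c7.png',im)
ctrl.read_camera('side');tips('side',['ramekin','canister','mill','tin'])"
```

```text
t 35.73 pos [538.7 -80.4 227.8] tilt [ 0.007 -0.002] yaw 0.011 w 77.0
 shift cm [  0.72 -15.12  17.42]  turn [ 0.011  0.002 -0.007]
wrist ramekin [([546.0, 17.0, 46.0], 0.73)]
wrist scale []
side ramekin [([549.0, 16.0, 39.0], 0.9)]
side canister [([465.0, 482.0, 2.0], 0.79), ([388.0, -258.0, 13.0], 0.63), ([476.0, -286.0, -0.0], 0.59)]
side mill [([478.0, -281.0, 12.0], 0.59)]
side tin [([572.0, -313.0, 14.0], 0.95)]
```

View pics/c7.png

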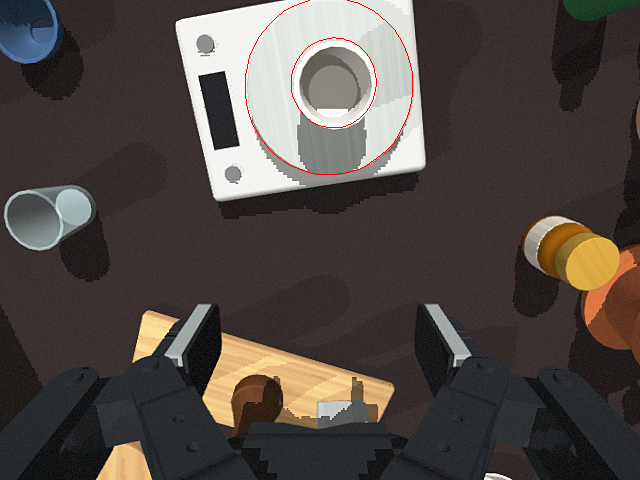

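Request:
carry_out(
  series=[
    {"jaw":0.7,"x":0,"y":-3,"z":3.5,"ax":0.011,"ay":0.002,"az":-0.007},
    {"jaw":0.7,"x":0,"y":-4,"z":4.5,"ax":0,"ay":0,"az":0},
    {"jaw":0.7,"x":0,"y":-4,"z":4.5,"ax":0,"ay":0,"az":0},
    {"jaw":0.7,"x":0,"y":-2,"z":2.5,"ax":0,"ay":0,"az":0},
    {"jaw":0.7,"x":0,"y":0,"z":0,"ax":0,"ay":0,"az":0},
    {"jaw":0.7,"x":0,"y":0,"z":0,"ax":0,"ay":0,"az":0},
  ],
  squeeze=40,
)

```text
t: 36.88
tool_pos: [407.8, -233.5, 227.7]
orientation: [0.499, 0.501, -0.499, 0.502]
contact_force: [0.1, 0.4, -0.6]
width: 72.6
```

```bash
python3 -c "
from h import *
go(389.5,-256.3,110.2,0)"
```

```text
t 36.88 pos [ 407.8 -233.5  227.7] tilt [ 0.001 -0.002] yaw 0.005 w 72.6
 shift cm [11.75 -1.86  2.25]  turn [ 0.005  0.002 -0.001]
```

Request:
carry_out(
  series=[
    {"jaw":0.7,"x":1,"y":-1.8,"z":2.2,"ax":0.005,"ay":0.002,"az":0},
    {"jaw":0.7,"x":2,"y":0,"z":0,"ax":0,"ay":0,"az":0},
    {"jaw":0.7,"x":2,"y":0,"z":0,"ax":0,"ay":0,"az":0},
    {"jaw":0.7,"x":0,"y":0,"z":0,"ax":0,"ay":0,"az":0},
    {"jaw":0.7,"x":0,"y":0,"z":0,"ax":0,"ay":0,"az":0},
  ],
  squeeze=40,
)

```text
t: 37.5
tool_pos: [394.2, -252.3, 177.6]
orientation: [0.499, 0.501, -0.497, 0.503]
contact_force: [0.1, -0.2, 0.3]
width: 72.8
```

```bash
python3 -c "
from h import *
go(389.5,-256.3,110.2,0)"
```

```text
t 37.5 pos [ 394.2 -252.3  177.6] tilt [0.004 0.   ] yaw 0.008 w 72.8
 shift cm [ 6.73 -0.5   0.39]  turn [ 0.008 -0.    -0.004]
```

Request:
carry_out(
  series=[
    {"jaw":0.7,"x":0.2,"y":-0.5,"z":0.4,"ax":0.008,"ay":0,"az":-0.004},
    {"jaw":0.7,"x":1.7,"y":0,"z":0,"ax":0,"ay":0,"az":0},
    {"jaw":0.7,"x":2.5,"y":0,"z":0,"ax":0,"ay":0,"az":0},
    {"jaw":0.7,"x":1.8,"y":0,"z":0,"ax":0,"ay":0,"az":0},
    {"jaw":0.7,"x":0.4,"y":0,"z":0,"ax":0,"ay":0,"az":0},
    {"jaw":0.7,"x":0,"y":0,"z":0,"ax":0,"ay":0,"az":0},
  ],
  squeeze=40,
)

```text
t: 38.25
tool_pos: [391.4, -259.4, 114.3]
orientation: [0.499, 0.497, -0.5, 0.503]
contact_force: [0.3, -0.6, -0.1]
width: 72.5
```

```bash
python3 -c "
from h import *
go(389.5,-256.3,110.2,0)"
```

```text
t 38.25 pos [ 391.4 -259.4  114.3] tilt [ 0.006 -0.007] yaw 0.001 w 72.5
 shift cm [ 0.41 -0.19 -0.31]  turn [ 0.001  0.007 -0.006]
```

Request:
carry_out(
  series=[
    {"jaw":0.7,"x":0.4,"y":-0.2,"z":-0.3,"ax":0,"ay":0.007,"az":-0.006},
    {"jaw":0.7,"x":0,"y":0,"z":0,"ax":0,"ay":0,"az":0},
    {"jaw":-1,"x":0,"y":0,"z":0,"ax":0,"ay":0,"az":0},
    {"jaw":-1,"x":0,"y":0,"z":0,"ax":0,"ay":0,"az":0},
    {"jaw":-1,"x":0,"y":0,"z":0,"ax":0,"ay":0,"az":0},
    {"jaw":-1,"x":0,"y":0,"z":0,"ax":0,"ay":0,"az":0},
    {"jaw":-1,"x":0,"y":0,"z":0,"ax":0,"ay":0,"az":0},
  ],
  squeeze=40,
)

```text
t: 39.12
tool_pos: [389.9, -257.1, 112.1]
orientation: [0.499, 0.499, -0.5, 0.501]
contact_force: [-0.6, -0.4, -0.1]
width: 55.3
```

```bash
python3 -c "
from h import *
go(518,357.8,235,0)"
```

```text
t 39.12 pos [ 389.9 -257.1  112.1] tilt [ 0.001 -0.002] yaw 0.001 w 55.3
 shift cm [-12.43  12.88 -61.45]  turn [ 0.001  0.002 -0.001]
```

Request:
carry_out(
  series=[
    {"jaw":-1,"x":-2,"y":0,"z":0,"ax":0,"ay":0,"az":0},
    {"jaw":-1,"x":-4,"y":0,"z":0,"ax":0,"ay":0,"az":0},
    {"jaw":-1,"x":-4,"y":0,"z":0,"ax":0,"ay":0,"az":0},
    {"jaw":-1,"x":-1.5,"y":0.4,"z":-2,"ax":0,"ay":0,"az":0},
    {"jaw":-1,"x":-0.2,"y":0.8,"z":-4,"ax":0,"ay":0,"az":0},
    {"jaw":-1,"x":-0.2,"y":1,"z":-5,"ax":0,"ay":0,"az":0},
    {"jaw":-1,"x":0,"y":1,"z":-5,"ax":0,"ay":0,"az":0},
    {"jaw":-1,"x":0,"y":1,"z":-5,"ax":0,"ay":0,"az":0},
    {"jaw":-1,"x":0,"y":1,"z":-5,"ax":0,"ay":0,"az":0},
    {"jaw":-1,"x":0,"y":1,"z":-5,"ax":0,"ay":0,"az":0},
    {"jaw":-1,"x":0,"y":1,"z":-5,"ax":0,"ay":0,"az":0},
    {"jaw":-1,"x":0,"y":1,"z":-5,"ax":0,"ay":0,"az":0},
  ],
  squeeze=40,
)

```text
t: 40.62
tool_pos: [473.0, 164.0, 230.6]
orientation: [-0.502, -0.5, 0.502, -0.496]
contact_force: [0.3, -1.1, -2.9]
width: 55.0
```

```bash
python3 -c "
from h import *
go(518,357.8,235,0)"
```

```text
t 40.62 pos [473.  164.  230.6] tilt [-0.003  0.003] yaw -0.008 w 55.0
 shift cm [ -0.39   4.35 -19.42]  turn [-0.008 -0.003  0.003]
```

Request:
carry_out(
  series=[
    {"jaw":-1,"x":-0.1,"y":1,"z":-5,"ax":-0.008,"ay":-0.003,"az":0.003},
    {"jaw":-1,"x":0,"y":1.1,"z":-5,"ax":0,"ay":0,"az":0},
    {"jaw":-1,"x":0,"y":1,"z":-5,"ax":0,"ay":0,"az":0},
    {"jaw":-1,"x":0,"y":0.6,"z":-2.5,"ax":0,"ay":0,"az":0},
    {"jaw":-1,"x":0,"y":0,"z":0,"ax":0,"ay":0,"az":0},
    {"jaw":-1,"x":0,"y":0,"z":0,"ax":0,"ay":0,"az":0},
  ],
  squeeze=40,
)

```text
t: 41.38
tool_pos: [508.2, 348.5, 225.9]
orientation: [0.496, 0.503, -0.501, 0.5]
contact_force: [-0.6, 0.4, -3.2]
width: 55.3
```

```bash
python3 -c "
from h import *
go(518,357.5,110.1,0)"
```

```text
t 41.38 pos [508.2 348.5 225.9] tilt [-0.008 -0.002] yaw 0.006 w 55.3
 shift cm [11.57  1.09 -0.91]  turn [0.006 0.002 0.008]
```

Request:
carry_out(
  series=[
    {"jaw":-1,"x":0,"y":0.9,"z":-0.9,"ax":0.006,"ay":0.002,"az":0.008},
    {"jaw":-1,"x":2,"y":0,"z":0,"ax":0,"ay":0,"az":0},
    {"jaw":-1,"x":4,"y":0,"z":0,"ax":0,"ay":0,"az":0},
    {"jaw":-1,"x":3,"y":0,"z":0,"ax":0,"ay":0,"az":0},
    {"jaw":-1,"x":0.5,"y":0,"z":0,"ax":0,"ay":0,"az":0},
    {"jaw":-1,"x":0,"y":0,"z":0,"ax":0,"ay":0,"az":0},
  ],
  squeeze=40,
)

```text
t: 42.12
tool_pos: [522.2, 355.3, 131.3]
orientation: [0.504, 0.497, -0.5, 0.499]
contact_force: [-0.2, -0.2, -2.9]
width: 55.2
```

```bash
python3 -c "
from h import *
go(518,357.5,110.1,0)"
```

```text
t 42.12 pos [522.2 355.3 131.3] tilt [0.007 0.003] yaw -0.008 w 55.2
 shift cm [ 2.12 -0.44 -0.21]  turn [-0.008 -0.003 -0.007]
```

Request:
carry_out(
  series=[
    {"jaw":-1,"x":0.5,"y":-0.4,"z":-0.2,"ax":-0.008,"ay":-0.003,"az":-0.007},
    {"jaw":-1,"x":0.9,"y":0,"z":0,"ax":0,"ay":0,"az":0},
    {"jaw":-1,"x":0.3,"y":0,"z":0,"ax":0,"ay":0,"az":0},
    {"jaw":-1,"x":0,"y":0,"z":0,"ax":0,"ay":0,"az":0},
  ],
  squeeze=40,
)

```text
t: 42.62
tool_pos: [519.9, 358.2, 116.7]
orientation: [0.502, 0.499, -0.498, 0.501]
contact_force: [-0.2, 0.4, -3.5]
width: 55.2
```

```bash
python3 -c "
from h import *
go(518,357.5,110.1,0)"
```

```text
t 42.62 pos [519.9 358.2 116.7] tilt [0.005 0.002] yaw 0.0 w 55.2
 shift cm [ 0.66 -0.19  0.07]  turn [ 0.    -0.002 -0.005]
```

Request:
carry_out(
  series=[
    {"jaw":-1,"x":0.3,"y":-0.2,"z":0,"ax":0,"ay":-0.002,"az":-0.005},
    {"jaw":-1,"x":0.3,"y":0,"z":0,"ax":0,"ay":0,"az":0},
    {"jaw":-1,"x":0.2,"y":0,"z":0,"ax":0,"ay":0,"az":0},
  ],
  squeeze=40,
)

```text
t: 43.0
tool_pos: [518.1, 358.8, 110.0]
orientation: [0.5, 0.5, -0.499, 0.5]
contact_force: [-5.2, -0.8, 13.3]
width: 55.3
```

Request:
carry_out(
  series=[
    {"jaw":0.8,"x":0,"y":0,"z":0,"ax":0,"ay":0,"az":0},
    {"jaw":0.8,"x":0,"y":0,"z":0,"ax":0,"ay":0,"az":0},
    {"jaw":0.8,"x":0,"y":0,"z":0,"ax":0,"ay":0,"az":0},
    {"jaw":0.8,"x":-3,"y":0,"z":0,"ax":0,"ay":0,"az":0},
    {"jaw":0.8,"x":-4,"y":0,"z":0,"ax":0,"ay":0,"az":0},
    {"jaw":0.8,"x":-4,"y":0,"z":0,"ax":0,"ay":0,"az":0},
    {"jaw":0.8,"x":-1,"y":-0.3,"z":4,"ax":0,"ay":0,"az":0},
    {"jaw":0.8,"x":0,"y":-0.3,"z":5,"ax":0,"ay":0,"az":0},
    {"jaw":0.8,"x":0,"y":-0.3,"z":5,"ax":0,"ay":0,"az":0},
    {"jaw":0.8,"x":0,"y":-0.3,"z":5,"ax":0,"ay":0,"az":0},
    {"jaw":0.8,"x":0,"y":-0.3,"z":5,"ax":0,"ay":0,"az":0},
    {"jaw":0.8,"x":0,"y":-0.3,"z":5,"ax":0,"ay":0,"az":0},
  ],
  squeeze=40,
)

```text
t: 44.5
tool_pos: [501.9, 63.9, 234.9]
orientation: [0.501, 0.5, -0.496, 0.503]
contact_force: [0.8, 0.3, -0.9]
width: 76.8
```

```bash
python3 -c "
from h import *
go(479.2,-283,230,0)"
```

```text
t 44.5 pos [501.9  63.9 234.9] tilt [0.009 0.002] yaw 0.007 w 76.8
 shift cm [ 0.41 -2.51 34.67]  turn [ 0.007 -0.002 -0.009]
```

Request:
carry_out(
  series=[
    {"jaw":0.6,"x":0,"y":-0.3,"z":5,"ax":0.007,"ay":-0.002,"az":-0.009},
    {"jaw":0.6,"x":0,"y":-0.4,"z":5,"ax":0,"ay":0,"az":0},
    {"jaw":0.6,"x":0,"y":-0.4,"z":5,"ax":0,"ay":0,"az":0},
    {"jaw":0.6,"x":0,"y":-0.4,"z":5,"ax":0,"ay":0,"az":0},
    {"jaw":0.6,"x":0,"y":-0.4,"z":5,"ax":0,"ay":0,"az":0},
    {"jaw":0.6,"x":0,"y":-0.3,"z":5,"ax":0,"ay":0,"az":0},
    {"jaw":0.6,"x":0,"y":0,"z":3,"ax":0,"ay":0,"az":0},
    {"jaw":0.6,"x":0,"y":0,"z":0,"ax":0,"ay":0,"az":0},
    {"jaw":0.6,"x":0,"y":0,"z":0,"ax":0,"ay":0,"az":0},
  ],
  squeeze=40,
)

```text
t: 45.62
tool_pos: [477.6, -280.8, 236.4]
orientation: [0.502, 0.497, -0.501, 0.5]
contact_force: [-0.6, 0.2, 0.8]
width: 68.1
```

```bash
python3 -c "
from h import *
go(479.2,-283.3,121.6,0)"
```

```text
t 45.62 pos [ 477.6 -280.8  236.4] tilt [ 0.004 -0.002] yaw -0.007 w 68.1
 shift cm [11.48  0.11  0.22]  turn [-0.007  0.002 -0.004]
```

Request:
carry_out(
  series=[
    {"jaw":0.6,"x":0,"y":0.1,"z":0.2,"ax":-0.007,"ay":0.002,"az":-0.004},
    {"jaw":0.6,"x":2,"y":0,"z":0,"ax":0,"ay":0,"az":0},
    {"jaw":0.6,"x":3,"y":0,"z":0,"ax":0,"ay":0,"az":0},
    {"jaw":0.6,"x":0,"y":0,"z":0,"ax":0,"ay":0,"az":0},
    {"jaw":0.6,"x":0,"y":0,"z":0,"ax":0,"ay":0,"az":0},
  ],
  squeeze=40,
)

```text
t: 46.25
tool_pos: [480.8, -278.3, 187.9]
orientation: [0.498, 0.501, -0.498, 0.503]
contact_force: [0.2, -0.5, 0.1]
width: 68.5
```

```bash
python3 -c "
from h import *
go(479.2,-283.3,121.6,0)"
```

```text
t 46.25 pos [ 480.8 -278.3  187.9] tilt [ 0.003 -0.001] yaw 0.009 w 68.5
 shift cm [ 6.63 -0.18  0.49]  turn [ 0.009  0.001 -0.003]
```

Request:
carry_out(
  series=[
    {"jaw":0.6,"x":0,"y":-0.2,"z":0.5,"ax":0.009,"ay":0.001,"az":-0.003},
    {"jaw":0.6,"x":2,"y":0,"z":0,"ax":0,"ay":0,"az":0},
    {"jaw":0.6,"x":2.5,"y":0,"z":0,"ax":0,"ay":0,"az":0},
    {"jaw":0.6,"x":1.6,"y":0,"z":0,"ax":0,"ay":0,"az":0},
    {"jaw":0.6,"x":0.3,"y":0,"z":0,"ax":0,"ay":0,"az":0},
    {"jaw":0.6,"x":0,"y":0,"z":0,"ax":0,"ay":0,"az":0},
  ],
  squeeze=40,
)

```text
t: 47.0
tool_pos: [482.0, -287.3, 128.9]
orientation: [0.5, 0.496, -0.501, 0.504]
contact_force: [0.3, -0.1, -0.0]
width: 68.4
```

```bash
python3 -c "
from h import *
go(479.2,-283.3,121.6,0)"
```

```text
t 47.0 pos [ 482.  -287.3  128.9] tilt [ 0.008 -0.009] yaw -0.001 w 68.4
 shift cm [ 0.72 -0.29 -0.4 ]  turn [-0.001  0.009 -0.008]
```

Request:
carry_out(
  series=[
    {"jaw":0.6,"x":0.4,"y":-0.3,"z":-0.4,"ax":0,"ay":0.009,"az":-0.008},
    {"jaw":0.6,"x":0.3,"y":0,"z":0,"ax":0,"ay":0,"az":0},
    {"jaw":-1,"x":0,"y":0,"z":0,"ax":0,"ay":0,"az":0},
    {"jaw":-1,"x":0,"y":0,"z":0,"ax":0,"ay":0,"az":0},
    {"jaw":-1,"x":0,"y":0,"z":0,"ax":0,"ay":0,"az":0},
    {"jaw":-1,"x":0,"y":0,"z":0,"ax":0,"ay":0,"az":0},
    {"jaw":-1,"x":0,"y":0,"z":0,"ax":0,"ay":0,"az":0},
  ],
  squeeze=40,
)

```text
t: 47.88
tool_pos: [479.4, -283.7, 123.3]
orientation: [-0.5, -0.499, 0.5, -0.5]
contact_force: [-0.5, 0.7, 0.3]
width: 44.8
```

```bash
python3 -c "
from h import *
go(441.7,301,240,0)"
```

```text
t 47.88 pos [ 479.4 -283.7  123.3] tilt [ 0.001 -0.001] yaw -0.001 w 44.8
 shift cm [-11.74  -3.83 -58.45]  turn [-0.001  0.001 -0.001]
```

Request:
carry_out(
  series=[
    {"jaw":-1,"x":-2,"y":0,"z":0,"ax":0,"ay":0,"az":0},
    {"jaw":-1,"x":-4,"y":0,"z":0,"ax":0,"ay":0,"az":0},
    {"jaw":-1,"x":-4,"y":0,"z":0,"ax":0,"ay":0,"az":0},
    {"jaw":-1,"x":-1.5,"y":-0.1,"z":-2,"ax":0,"ay":0,"az":0},
    {"jaw":-1,"x":-0.1,"y":-0.3,"z":-4,"ax":0,"ay":0,"az":0},
    {"jaw":-1,"x":-0.1,"y":-0.3,"z":-5,"ax":0,"ay":0,"az":0},
    {"jaw":-1,"x":0,"y":-0.3,"z":-5,"ax":0,"ay":0,"az":0},
    {"jaw":-1,"x":0,"y":-0.3,"z":-5,"ax":0,"ay":0,"az":0},
    {"jaw":-1,"x":0,"y":-0.3,"z":-5,"ax":0,"ay":0,"az":0},
    {"jaw":-1,"x":0,"y":-0.3,"z":-5,"ax":0,"ay":0,"az":0},
    {"jaw":-1,"x":0,"y":-0.3,"z":-5,"ax":0,"ay":0,"az":0},
    {"jaw":-1,"x":0,"y":-0.3,"z":-5,"ax":0,"ay":0,"az":0},
  ],
  squeeze=40,
)

```text
t: 49.38
tool_pos: [445.2, 146.7, 234.9]
orientation: [0.501, 0.505, -0.502, 0.492]
contact_force: [2.2, -0.7, -2.4]
width: 45.1
```

```bash
python3 -c "
from h import *
go(441.7,301,240,0)"
```

```text
t 49.38 pos [445.2 146.7 234.9] tilt [-0.014  0.011] yaw -0.006 w 45.1
 shift cm [ -0.33  -0.45 -15.43]  turn [-0.006 -0.011  0.014]
```

Request:
carry_out(
  series=[
    {"jaw":-1,"x":0,"y":0,"z":-5,"ax":-0.006,"ay":-0.011,"az":0.014},
    {"jaw":-1,"x":0,"y":0,"z":-5,"ax":0,"ay":0,"az":0},
    {"jaw":-1,"x":0,"y":0,"z":-3.5,"ax":0,"ay":0,"az":0},
    {"jaw":-1,"x":0,"y":0,"z":0,"ax":0,"ay":0,"az":0},
    {"jaw":-1,"x":0,"y":0,"z":0,"ax":0,"ay":0,"az":0},
  ],
  squeeze=40,
)

```text
t: 50.0
tool_pos: [435.0, 291.6, 229.3]
orientation: [0.495, 0.504, -0.501, 0.5]
contact_force: [0.0, -0.2, -2.1]
width: 45.2
```

```bash
python3 -c "
from h import *
go(441.7,300.7,121.3,0)"
```

```text
t 50.0 pos [435.  291.6 229.3] tilt [-0.011 -0.002] yaw 0.009 w 45.2
 shift cm [10.79  0.8  -0.93]  turn [0.009 0.002 0.011]
```

Request:
carry_out(
  series=[
    {"jaw":-1,"x":0,"y":0.6,"z":-0.9,"ax":0.009,"ay":0.002,"az":0.011},
    {"jaw":-1,"x":2,"y":0,"z":0,"ax":0,"ay":0,"az":0},
    {"jaw":-1,"x":4,"y":0,"z":0,"ax":0,"ay":0,"az":0},
    {"jaw":-1,"x":2.5,"y":0,"z":0,"ax":0,"ay":0,"az":0},
    {"jaw":-1,"x":0.5,"y":0,"z":0,"ax":0,"ay":0,"az":0},
    {"jaw":-1,"x":0,"y":0,"z":0,"ax":0,"ay":0,"az":0},
  ],
  squeeze=40,
)

```text
t: 50.75
tool_pos: [444.4, 298.3, 138.2]
orientation: [0.505, 0.496, -0.501, 0.498]
contact_force: [0.5, 0.2, -0.9]
width: 45.1
```

```bash
python3 -c "
from h import *
go(441.7,300.7,121.3,0)"
```

```text
t 50.75 pos [444.4 298.3 138.2] tilt [0.006 0.002] yaw -0.011 w 45.1
 shift cm [ 1.68 -0.28 -0.24]  turn [-0.011 -0.002 -0.006]
```

Request:
carry_out(
  series=[
    {"jaw":-1,"x":0.3,"y":-0.3,"z":-0.2,"ax":-0.011,"ay":-0.002,"az":-0.006},
    {"jaw":-1,"x":0.6,"y":0,"z":0,"ax":0,"ay":0,"az":0},
    {"jaw":-1,"x":0.3,"y":0,"z":0,"ax":0,"ay":0,"az":0},
    {"jaw":-1,"x":0,"y":0,"z":0,"ax":0,"ay":0,"az":0},
  ],
  squeeze=40,
)

```text
t: 51.25
tool_pos: [443.0, 301.0, 128.2]
orientation: [0.502, 0.499, -0.498, 0.501]
contact_force: [-0.8, 0.2, -1.4]
width: 45.4
```

```bash
python3 -c "
from h import *
go(441.7,300.7,121.3,0)"
```

```text
t 51.25 pos [443.  301.  128.2] tilt [0.005 0.002] yaw 0.0 w 45.4
 shift cm [ 0.69 -0.14  0.03]  turn [ 0.    -0.002 -0.005]
```

Request:
carry_out(
  series=[
    {"jaw":-1,"x":0.3,"y":-0.1,"z":0,"ax":0,"ay":-0.002,"az":-0.005},
    {"jaw":-1,"x":0.3,"y":0,"z":0,"ax":0,"ay":0,"az":0},
    {"jaw":-1,"x":0.2,"y":0,"z":0,"ax":0,"ay":0,"az":0},
  ],
  squeeze=40,
)

```text
t: 51.62
tool_pos: [442.3, 301.5, 121.2]
orientation: [0.5, 0.5, -0.5, 0.5]
contact_force: [-5.9, -0.8, 18.2]
width: 44.9
```

Request:
carry_out(
  series=[
    {"jaw":0.6,"x":0,"y":0,"z":0,"ax":0,"ay":0,"az":0},
    {"jaw":0.6,"x":0,"y":0,"z":0,"ax":0,"ay":0,"az":0},
    {"jaw":0.6,"x":0,"y":0,"z":0,"ax":0,"ay":0,"az":0},
    {"jaw":0.6,"x":-3,"y":0,"z":0,"ax":0,"ay":0,"az":0},
    {"jaw":0.6,"x":-4,"y":0,"z":0,"ax":0,"ay":0,"az":0},
    {"jaw":0.6,"x":-4,"y":0,"z":0,"ax":0,"ay":0,"az":0},
    {"jaw":1,"x":0,"y":0.8,"z":4,"ax":0,"ay":0,"az":0},
    {"jaw":1,"x":0,"y":1,"z":5,"ax":0,"ay":0,"az":0},
    {"jaw":1,"x":0,"y":1,"z":5,"ax":0,"ay":0,"az":0},
    {"jaw":1,"x":0,"y":1,"z":5,"ax":0,"ay":0,"az":0},
    {"jaw":1,"x":0,"y":1,"z":5,"ax":0,"ay":0,"az":0},
    {"jaw":1,"x":0,"y":1,"z":5,"ax":0,"ay":0,"az":0},
  ],
  squeeze=40,
)

```text
t: 53.12
tool_pos: [503.1, 6.6, 235.2]
orientation: [0.499, 0.501, -0.496, 0.503]
contact_force: [1.1, 0.0, -0.5]
width: 85.7
```

```bash
python3 -c "
from h import *
go(569.7,-317.2,230,0.045)"
```

```text
t 53.12 pos [503.1   6.6 235.2] tilt [0.005 0.001] yaw 0.008 w 85.7
 shift cm [ 0.51  6.4  32.43]  turn [-0.037 -0.001 -0.005]
```

Request:
carry_out(
  series=[
    {"jaw":1,"x":0,"y":1,"z":5,"ax":-0.037,"ay":0,"az":-0.005},
    {"jaw":1,"x":0,"y":0.8,"z":5,"ax":0,"ay":0,"az":0},
    {"jaw":1,"x":0,"y":0.8,"z":5,"ax":0,"ay":0,"az":0},
    {"jaw":1,"x":0,"y":0.8,"z":5,"ax":0,"ay":0,"az":0},
    {"jaw":1,"x":0,"y":0.8,"z":5,"ax":0,"ay":0,"az":0},
    {"jaw":1,"x":0,"y":0.6,"z":4,"ax":0,"ay":0,"az":0},
    {"jaw":1,"x":0,"y":0,"z":2,"ax":0,"ay":0,"az":0},
    {"jaw":1,"x":0,"y":0,"z":0,"ax":0,"ay":0,"az":0},
    {"jaw":1,"x":0,"y":0,"z":0,"ax":0,"ay":0,"az":0},
  ],
  squeeze=40,
)

```text
t: 54.25
tool_pos: [563.3, -313.9, 233.2]
orientation: [0.49, 0.511, -0.489, 0.509]
contact_force: [-0.6, -0.1, 0.4]
width: 85.6
```

```bash
python3 -c "
from h import *
go(569.7,-317.2,108.7,0.045)"
```

```text
t 54.25 pos [ 563.3 -313.9  233.2] tilt [-0.001  0.003] yaw 0.041 w 85.6
 shift cm [12.44  0.63  0.4 ]  turn [-0.004 -0.003  0.   ]
```

Request:
carry_out(
  series=[
    {"jaw":1,"x":0,"y":0.6,"z":0.4,"ax":-0.004,"ay":-0.003,"az":0},
    {"jaw":1,"x":2,"y":0,"z":0,"ax":0,"ay":0,"az":0},
    {"jaw":1,"x":3,"y":0,"z":0,"ax":0,"ay":0,"az":0},
    {"jaw":1,"x":0.5,"y":0,"z":0,"ax":0,"ay":0,"az":0},
    {"jaw":1,"x":0,"y":0,"z":0,"ax":0,"ay":0,"az":0},
  ],
  squeeze=40,
)

```text
t: 54.88
tool_pos: [572.7, -312.4, 180.4]
orientation: [0.487, 0.512, -0.486, 0.515]
contact_force: [-0.4, 0.8, 0.4]
width: 85.1
```

```bash
python3 -c "
from h import *
go(569.7,-317.2,108.7,0.045)"
```

```text
t 54.88 pos [ 572.7 -312.4  180.4] tilt [ 0.004 -0.002] yaw 0.053 w 85.1
 shift cm [ 7.17 -0.35  0.45]  turn [ 0.008  0.002 -0.004]
```

Request:
carry_out(
  series=[
    {"jaw":1,"x":0,"y":-0.35,"z":0.4,"ax":0.008,"ay":0.002,"az":-0.004},
    {"jaw":1,"x":2,"y":0,"z":0,"ax":0,"ay":0,"az":0},
    {"jaw":1,"x":2.5,"y":0,"z":0,"ax":0,"ay":0,"az":0},
    {"jaw":1,"x":2,"y":0,"z":0,"ax":0,"ay":0,"az":0},
    {"jaw":1,"x":0.5,"y":0,"z":0,"ax":0,"ay":0,"az":0},
    {"jaw":1,"x":0,"y":0,"z":0,"ax":0,"ay":0,"az":0},
  ],
  squeeze=40,
)

```text
t: 55.62
tool_pos: [572.7, -320.8, 117.3]
orientation: [0.489, 0.506, -0.489, 0.515]
contact_force: [-0.5, -0.2, -0.1]
width: 85.3
```

```bash
python3 -c "
from h import *
go(569.7,-317.2,108.7,0.045)"
```

```text
t 55.62 pos [ 572.7 -320.8  117.3] tilt [ 0.009 -0.009] yaw 0.044 w 85.3
 shift cm [ 0.85 -0.29 -0.38]  turn [-0.001  0.009 -0.009]
```

Request:
carry_out(
  series=[
    {"jaw":1,"x":0.4,"y":-0.3,"z":-0.4,"ax":0,"ay":0.009,"az":-0.009},
    {"jaw":1,"x":0.4,"y":0,"z":0,"ax":0,"ay":0,"az":0},
    {"jaw":-1,"x":0,"y":0,"z":0,"ax":0,"ay":0,"az":0},
    {"jaw":-1,"x":0,"y":0,"z":0,"ax":0,"ay":0,"az":0},
    {"jaw":-1,"x":0,"y":0,"z":0,"ax":0,"ay":0,"az":0},
    {"jaw":-1,"x":0,"y":0,"z":0,"ax":0,"ay":0,"az":0},
    {"jaw":-1,"x":0,"y":0,"z":0,"ax":0,"ay":0,"az":0},
    {"jaw":-1,"x":0,"y":0,"z":0,"ax":0,"ay":0,"az":0},
  ],
  squeeze=40,
)

```text
t: 56.62
tool_pos: [570.2, -317.7, 111.6]
orientation: [0.489, 0.51, -0.489, 0.512]
contact_force: [-0.7, -0.0, -0.2]
width: 53.5
```

```bash
python3 -c "
from h import *
go(500,224.8,235,0.045)"
```

```text
t 56.62 pos [ 570.2 -317.7  111.6] tilt [ 0.002 -0.002] yaw 0.044 w 53.5
 shift cm [-12.49  -4.62 -54.47]  turn [-0.001  0.003 -0.002]
```

Request:
carry_out(
  series=[
    {"jaw":-1,"x":-2,"y":0,"z":0,"ax":0,"ay":0,"az":0},
    {"jaw":-1,"x":-4,"y":0,"z":0,"ax":0,"ay":0,"az":0},
    {"jaw":-1,"x":-5,"y":0,"z":0,"ax":0,"ay":0,"az":0},
    {"jaw":-1,"x":-1.5,"y":-0.2,"z":-2,"ax":0,"ay":0,"az":0},
    {"jaw":-1,"x":-0.2,"y":-0.4,"z":-4,"ax":0,"ay":0,"az":0},
    {"jaw":-1,"x":-0.2,"y":-0.5,"z":-5,"ax":0,"ay":0,"az":0},
    {"jaw":-1,"x":-0.1,"y":-0.4,"z":-5,"ax":0,"ay":0,"az":0},
    {"jaw":-1,"x":0,"y":-0.4,"z":-5,"ax":0,"ay":0,"az":0},
    {"jaw":-1,"x":0,"y":-0.4,"z":-5,"ax":0,"ay":0,"az":0},
    {"jaw":-1,"x":0,"y":-0.4,"z":-5,"ax":0,"ay":0,"az":0},
    {"jaw":-1,"x":0,"y":-0.4,"z":-5,"ax":0,"ay":0,"az":0},
    {"jaw":-1,"x":0,"y":-0.4,"z":-5,"ax":0,"ay":0,"az":0},
  ],
  squeeze=40,
)

```text
t: 58.12
tool_pos: [502.7, 112.1, 229.9]
orientation: [0.487, 0.52, -0.493, 0.499]
contact_force: [0.7, 0.1, -3.8]
width: 53.4
```

```bash
python3 -c "
from h import *
go(500,224.8,235,0.045)"
```

```text
t 58.12 pos [502.7 112.1 229.9] tilt [-0.027  0.015] yaw 0.04 w 53.4
 shift cm [ -0.33   0.17 -11.28]  turn [-0.005 -0.017  0.026]
```

Request:
carry_out(
  series=[
    {"jaw":-1,"x":0,"y":0,"z":-5,"ax":-0.005,"ay":-0.017,"az":0.026},
    {"jaw":-1,"x":0,"y":0.2,"z":-4,"ax":0,"ay":0,"az":0},
    {"jaw":-1,"x":0,"y":0.2,"z":-1,"ax":0,"ay":0,"az":0},
    {"jaw":-1,"x":0,"y":0,"z":0,"ax":0,"ay":0,"az":0},
    {"jaw":-1,"x":0,"y":0,"z":0,"ax":0,"ay":0,"az":0},
  ],
  squeeze=40,
)

```text
t: 58.75
tool_pos: [492.2, 219.8, 223.1]
orientation: [0.483, 0.516, -0.491, 0.51]
contact_force: [-0.3, 0.2, -3.8]
width: 53.7
```

```bash
python3 -c "
from h import *
go(500,225,109.5,0.045)"
```

```text
t 58.75 pos [492.2 219.8 223.1] tilt [-0.014 -0.002] yaw 0.053 w 53.7
 shift cm [11.35  0.97 -0.49]  turn [0.008 0.001 0.014]
```

Request:
carry_out(
  series=[
    {"jaw":-1,"x":0,"y":0.8,"z":-0.6,"ax":0.008,"ay":0.001,"az":0.014},
    {"jaw":-1,"x":2,"y":0,"z":0,"ax":0,"ay":0,"az":0},
    {"jaw":-1,"x":4,"y":0,"z":0,"ax":0,"ay":0,"az":0},
    {"jaw":-1,"x":2.5,"y":0,"z":0,"ax":0,"ay":0,"az":0},
    {"jaw":-1,"x":0.5,"y":0,"z":0,"ax":0,"ay":0,"az":0},
    {"jaw":-1,"x":0,"y":0,"z":0,"ax":0,"ay":0,"az":0},
  ],
  squeeze=40,
)

```text
t: 59.5
tool_pos: [505.8, 222.3, 132.5]
orientation: [0.494, 0.506, -0.489, 0.51]
contact_force: [0.2, 0.1, -3.4]
width: 53.4
```

```bash
python3 -c "
from h import *
go(500,225,109.5,0.045)"
```

```text
t 59.5 pos [505.8 222.3 132.5] tilt [0.008 0.001] yaw 0.033 w 53.4
 shift cm [ 2.3  -0.59 -0.28]  turn [-0.012 -0.    -0.008]
```

Request:
carry_out(
  series=[
    {"jaw":-1,"x":0.5,"y":-0.6,"z":-0.2,"ax":-0.012,"ay":0,"az":-0.008},
    {"jaw":-1,"x":1,"y":0,"z":0,"ax":0,"ay":0,"az":0},
    {"jaw":-1,"x":0.3,"y":0,"z":0,"ax":0,"ay":0,"az":0},
    {"jaw":-1,"x":0,"y":0,"z":0,"ax":0,"ay":0,"az":0},
  ],
  squeeze=40,
)

```text
t: 60.0
tool_pos: [501.2, 224.5, 116.0]
orientation: [0.49, 0.51, -0.487, 0.512]
contact_force: [0.8, -0.1, -4.4]
width: 53.6
```

```bash
python3 -c "
from h import *
go(500,225,109.5,0.045)"
```

```text
t 60.0 pos [501.2 224.5 116. ] tilt [0.005 0.001] yaw 0.046 w 53.6
 shift cm [ 0.65 -0.12 -0.05]  turn [ 0.001 -0.001 -0.005]
```

Request:
carry_out(
  series=[
    {"jaw":-1,"x":0.3,"y":-0.1,"z":0,"ax":0,"ay":0,"az":-0.005},
    {"jaw":-1,"x":0.3,"y":0,"z":0,"ax":0,"ay":0,"az":0},
    {"jaw":-1,"x":0.2,"y":0,"z":0,"ax":0,"ay":0,"az":0},
  ],
  squeeze=40,
)

```text
t: 60.38
tool_pos: [500.5, 225.0, 109.6]
orientation: [0.489, 0.512, -0.488, 0.511]
contact_force: [-7.4, -0.9, 20.1]
width: 53.5
```

Request:
carry_out(
  series=[
    {"jaw":1,"x":0,"y":0,"z":0,"ax":0,"ay":0,"az":0},
    {"jaw":1,"x":0,"y":0,"z":0,"ax":0,"ay":0,"az":0},
    {"jaw":1,"x":0,"y":0,"z":0,"ax":0,"ay":0,"az":0},
    {"jaw":1,"x":-3,"y":0,"z":0,"ax":0,"ay":0,"az":0},
    {"jaw":1,"x":-5,"y":0,"z":0,"ax":0,"ay":0,"az":0},
    {"jaw":1,"x":-5,"y":0,"z":0,"ax":0,"ay":0,"az":0},
    {"jaw":1,"x":-5,"y":0,"z":0,"ax":0,"ay":0,"az":0},
    {"jaw":1,"x":-4,"y":0,"z":3,"ax":0,"ay":0,"az":0},
    {"jaw":1,"x":-2,"y":0,"z":4,"ax":0,"ay":0,"az":0},
    {"jaw":1,"x":0,"y":0,"z":3,"ax":0,"ay":0,"az":0},
    {"jaw":1,"x":0,"y":0,"z":0,"ax":0,"ay":0,"az":0},
    {"jaw":1,"x":0,"y":0,"z":0,"ax":0,"ay":0,"az":0},
  ],
  squeeze=40,
)

```text
t: 61.88
tool_pos: [506.0, 122.5, 358.4]
orientation: [0.49, 0.51, -0.486, 0.513]
contact_force: [-0.3, 0.3, -0.1]
width: 85.3
```

```bash
python3 -c "
from h import *
go(500,225,109.5,0.045)
im,p=snap('wrist','w8')
tips('wrist',['tin','mill','canister','ramekin','eggcup'])
a=np.linspace(0,6.28,60)
for c,r,z in(((517.8,358),28,137),((441,301),23,142),((499.8,225),27,142),((548.5,21),65,45),((430.5,391),22,50)):
    cv2.polylines(im,[proj(np.c_[c[0]+r*np.cos(a),c[1]+r*np.sin(a),a*0+z],p).astype(int)],True,(0,0,255),1)
cv2.imwrite('pics/c8.png',im)
ctrl.read_camera('side');tips('side',['ramekin','canister','mill','tin','eggcup'])"
```

```text
t 61.88 pos [506.  122.5 358.4] tilt [0.006 0.002] yaw 0.047 w 85.3
 shift cm [ 24.9   -0.28 -10.23]  turn [ 0.002 -0.001 -0.006]
wrist tin [([499.0, 222.0, 12.0], 0.67)]
wrist mill [([441.0, 308.0, 12.0], 0.62)]
wrist canister [([444.0, 309.0, 13.0], 0.46)]
wrist ramekin [([551.0, 18.0, 44.0], 0.93)]
wrist eggcup [([549.0, 21.0, 0.0], 0.73), ([549.0, 16.0, 45.0], 0.36)]
side ramekin [([549.0, 18.0, 41.0], 0.9)]
side canister [([519.0, 358.0, 12.0], 0.8), ([463.0, 481.0, 4.0], 0.61)]
side mill [([439.0, 300.0, 13.0], 0.97)]
side tin [([498.0, 229.0, 10.0], 0.87), ([518.0, 356.0, 13.0], 0.75)]
side eggcup [([426.0, 391.0, 10.0], 0.81)]
```

View pics/c8.png

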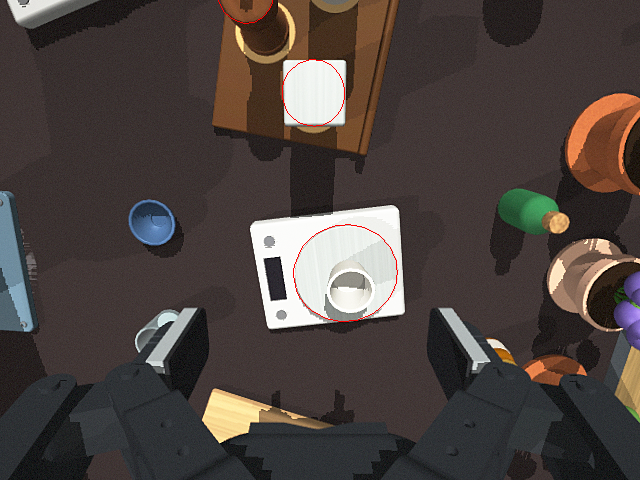

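```bash
python3 -c "
from workcell import ctrl
print(ctrl.close_job())"
```

```text
the job is handed in; nothing more can be done
None
```

I carried out the whole task in the order you asked and handed it in at about 62 s of the 147 s limit. The hand-in reports no verdict, so success rests on the checks below.

- **Moves:** I put the tin, mill and canister one by one on the chopping board. I then set the ramekin on the scale farthest to the right, at about (548, 21) mm. Last I returned the canister, mill and tin to their own cork spots. Each thing was lowered until the force reading showed contact, then released.
- **Ramekin:** The wrist picture after release showed it about 2 mm from the platform's middle; the networks later put it 3–5 mm off. The limit is 15 mm.
- **Canister, tin and mill:** The final side-camera positions are within about 3 mm of the ones measured at the start. The three were released within about 1 mm of the tool positions where they were gripped.
- **Egg cup:** It read (427, 391) mm at the start and (426, 391) mm at the end in the side camera.
- **Disagreements:** In the last wrist picture the canister and egg cup were mostly out of view. The network's readings for them there were false: the "canister" fell on the mill and the "eggcup" on the ramekin. I relied on the side camera for those two. The same wrist picture put the mill 7 mm off its place in y, while the side camera put it within 3 mm.

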